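# Set the slide to its mark with the backlash taken up, then lock it

## Task

Turning only the handwheel by its crank knob, gripped lightly (50 N is plenty), bring the carriage's pointer level with the tip of the marker on the scale: wind it past the marker by about half a turn, then wind back and stop at the marker, so that the slack in the worn drive is taken up on the return. Then push the lock lever (do not grip it) round to its stop and nip it up with a firm push of about 15 N, never more than 25 N. Do not shove the carriage or the marker by hand, and leave the other things on the bench where they are.

Things in the scene. Friction and masses are not known exactly. Their poses are not given: they have to be found in the camera images.
- slide: Grey painted screw slide fixed to the bench: bed 120 x 420 x 18 mm, origin at the centre of its underside on the bench. Its y axis is the long axis and the carriage's travel (+y forward, away from the handwheel); x points to the scale side, z up. Bevel box with the handwheel on top at the -y end (x 0, y -140 mm), lock lever at the +y end (pivot x 0, y 165 mm).
- handwheel (a joint): Handwheel angle relative to the screw shaft it sits on, rad, positive anticlockwise from above: the play, -0.8 to 0.8. At 0.8 a hub lug bears on the shaft's dog pin and drives the carriage to slide +y, 12 mm per turn; at -0.8 the other lug winds it back; between, the carriage stays put. Takes 1 N at the knob within the play, about 5 N when driving; stays where left.
- wheel_centre (a point): Centre of the steel handwheel (110 mm diameter, 12 mm thick, horizontal, vertical axis), on the axis at its top face, 112 mm above the bench.
- knob_mid (a point): Half-way up the upright black crank knob on the wheel: 21 mm diameter, 44 mm tall (from 2.5 mm to 46.5 mm above the wheel's top face), 43 mm from the wheel's axis; it spins freely about its own upright axis.
- index (a point): Tip of the small dark pointer at the foot of the carriage on its slide +x side, 42 mm above the bench; it moves with the carriage. Axes as the slide's. The carriage is an aluminium block 100 x 92 x 26 mm with a wooden stop 130 x 22 x 45 mm on top, its top 104 mm above the bench; the pointer is at the middle of its length. Its guides are stiff (about 90 N).
- mark (a point): Tip of the steel marker on the aluminium scale bar, 42 mm above the bench; this is where the pointer must stop. Axes as the slide's. At the start the pointer is short of it, on its slide -y side, by 9 to 24 mm.
- lock_lever (a joint): Lock lever angle, rad: 0 is open (arm points to slide -x), growing clockwise from above, to slide +y; its slightly springy stop (locked) is at 1.3. It starts between 0 and 0.25, takes about 4 N at the pin to move and stays where it is left.
- lever_pin (a point): Upright steel pin at the end of the lock lever, 17 mm diameter, 70 mm from the pivot; this point is 110 mm above the bench, the pin stands from 90 to 132 mm, on a flat arm 14 mm wide.
- lever_pivot (a point): On the lever's upright pivot axis, at the height of lever_pin; axes turn with the lever, its -x points along the arm to the pin.
- can_mid (a point): Centre of a paint can standing on the bench, 86 mm diameter, 100 mm tall; bystander.
- offcut_mid (a point): Centre of a wood offcut 90 x 50 x 35 mm; bystander.
- jar_mid (a point): Centre of a glass jar of 60 mm diameter, 80 mm tall; bystander.

How it is judged:
By the outcome, as a careful person would: the job done as asked, in the order asked, and still so for the second after the job is handed in, with the robot touching nothing.
It also fails if it takes over 72 s, if anything falls off the work surface, if the arm or the gripper's body presses on something with over 40 N, if the wrist force passes 120 N, or if a joint passes its speed limit or range.

## Robot

A 6-joint arm with a two-finger parallel gripper is mounted at the origin on the work surface. World frame = base frame: x ahead of the robot, y to its left, z up, the work surface at z = 0. Lengths are in m, angles in rad, forces in N, time in s.
With the tool pointing down it reaches from about 0.35 to 0.975 m from the base axis. Payload 17.4 kg.
Tool frame: the origin (TCP) lies between the finger pads; the fingertips stand robot.nose_length ahead of it and the grasp point (between the pads) lies 3 mm ahead of it (robot.nose_length is the distance from the TCP to the fingertips, in m); z points along the fingers, y is the direction in which the jaws open and shut (so a half turn about z gives the same grasp; the last joint's range is limited). The gripper opens to 85 mm and grips with 20 to 120 N. Pads are 22 mm wide; open, the fingers measure 114 mm over their backs; the gripper's body (76 mm by 85 mm) begins 54 mm behind the grasp point. The pads swing forward as they close: fully open they stand 13 mm farther back than shut.
Start: joints at [-1.348, 0.116, 1.442, -0, 1.584, -0.038], TCP at [0.174, -0.652, 0.221] pointing down, gripper open.
Joint ranges: [-2.83, 2.83], [-0.83, 2.19], [0.07, 2.5], [-1.14, 4.28], [0.01, 3], [-2.97, 2.97]. Speed limits (rad/s): [1.89, 1.89, 2.22, 3.14, 3.14, 3.14].

## Interface

Orientations are given as a rotation vector (axis times angle).
In Python, from cell import status, viewer, job, spotter, robot gives the robot as it stands.
- The arm moves only by the tool apply_moves, never from a script. Its argument "steps" is a list of rows, each an object with "slide": the shift along the tool's x, y, z in mm, a list of three; "twist": the turn, a rotation vector about the tool's x, y, z in rad, a list of three; "claw": the opening, from 0 (shut) to 1 (fully open). In form: [{"slide": [tx, ty, tz], "twist": [ax, ay, az], "claw": claw}, ...]. A call has 1 to 20 rows; each row is the pose to reach, as a shift and turn from the pose measured when the call began, along the tool's axes at that moment; what a row does not reach only later rows make up. A row lasts 1/10 s, in which the tool goes at most 50 mm and 8.59 degrees, less where a joint would pass 70% of its speed; a pose out of reach is approached as far as the arm can. A call with a gripper value outside its range is refused whole. The fingers move at their own pace and stop on an object; "grip_force" is the grip in N (left out, the last holds). Time passes only in rows, so rows that repeat a pose let the fingers close. It gives the time, the measured TCP pose, the force and the opening at its end, in the units of the state.
- status.get_state(): the state, without advancing time (a new reading comes with each control period).
- viewer.grab_frame(name): name is "scene" or "side" or "wrist"; returns a dict with "frame" (420x560x3 uint8, red, green, blue), "fov_y" (degrees; the focal length in pixels is half the picture's height over the tangent of half this angle, whatever the lens; pixels are square), "cx", "cy" (the principal point, pixels), "eye" and "rotation" of the camera in the world; the wrist camera has in their place "tool_from_camera" (4x4, takes a point from camera to tool coordinates, whose origin is the TCP and whose axes are the flange's). Camera axes: x right, y up, looking along -z (the intrinsics and any distortion apply to the point x, -y, -z); pixel columns grow to the right and rows downward; lengths in m; the calibration is good to about 2 mm. A picture is of the moment at which its call begins: read the wrist's pose just before it. There is no depth.
- job.finish_job(): hands the job in, once; it reports no verdict.
Trained networks look in the newest picture that a camera, given by its name, has taken for a name from the list of things; names that differ only in an ending like _2 or _b are one class to them, and where a whole thing is asked for, a point or a joint stands for the part that bears it (a point fixed in the world has none). Each returns a list of dicts, best first, with "conf" (0 to 1); they miss things now and then, are a little off and sometimes report something else, mostly with a low value. They report only what shows in the picture. A call takes as long as a camera call.
- spotter.regions_of(camera, target): "mask" (420x560 bool, what is visible of it) and "at" ([column, row] as shares, 0 to 1, of the picture: columns of its width, rows of its height, amid what is visible of it).
- spotter.spot_point(camera, target): "at" ([column, row] as shares, 0 to 1, of the picture: columns of its width, rows of its height: a listed point, or the origin of a listed thing).
The state is a dict: "clock": time; "joint_positions": joint angles; "joint_vel": joint speeds; "joint_torque": joint torques, N m; "tool_pos": TCP position; "eef_rot": TCP orientation; "ft_force": force on the tool from outside, world axes, zero at the start; "moment": the same for the moment, N m; "grip_width": finger opening in m.
Only numpy, scipy, OpenCV 4.12 (cv2) and the standard library are available. Lean on these libraries where they do the work, as an engineer would, in place of code of your own. Each camera call takes 0.05 s, during which the arm holds its last target.

## Working session

There is one attempt and no reset: what is moved stays moved. The work goes in short steps, Python scripts to look and compute and a tool call to move; the robot and the scene stay as the last step left them, time stands still between calls to the robot, and variables do not carry over. Pictures are saved under pics/ and viewed, and the job is handed in when it is done.

Besides the shell and the picture viewer there is one more tool, called after "Call:" as name(argument=value, ...) on one line, values as JSON. apply_moves: Moves the arm, as the interface text tells. Its arguments: {"type":"object","properties":{"steps":{"type":"array"},"grip_force":{"type":"number"}},"required":["steps"]}

```bash
ls; mkdir -p pics; python3 - <<'E'
from cell import status, viewer, job, spotter, robot
import cv2, numpy as np
print(robot.nose_length, status.get_state())
for n in ["scene","side","wrist"]:
    f=viewer.grab_frame(n)
    print(n,{k:v for k,v in f.items() if k!="frame"})
    cv2.imwrite(f"pics/{n}0.png",f["frame"][:,:,::-1])
    for t in ["slide","wheel_centre","knob_mid","index","mark","lever_pin","lever_pivot","can_mid","offcut_mid","jar_mid"]:
        print(t,[(np.round(np.array(d["at"])*[560,420],1).tolist(),round(d["conf"],2)) for d in spotter.spot_point(n,t)[:3]])
E
```

```text
pics
0.022 {'clock': 0.0, 'joint_positions': array([-1.34782149e+00,  1.16470222e-01,  1.44230254e+00,  1.55962245e-05,
        1.58400660e+00, -3.77724912e-02]), 'joint_vel': array([-0.00079891,  0.00090778, -0.00155082,  0.00134052,  0.00200282,
        0.00048706]), 'joint_torque': array([ 1.39339481e-04, -7.31977558e+01, -6.32482839e+01, -1.44867738e-05,
        6.21953717e-03, -2.24953811e-05]), 'tool_pos': array([ 0.17398193, -0.65196479,  0.21974967]), 'eef_rot': array([-3.11375809e+00, -4.08268138e-01,  1.47922390e-04]), 'ft_force': array([ 0.16084106, -0.42626004, -0.28543375]), 'moment': array([ 0.0084764 , -0.00264148, -0.02514897]), 'grip_width': 0.08533683595902426}
scene {'fov_y': 47.29608401120162, 'cx': 278.0621856107329, 'cy': 218.44066067675712, 'eye': array([1.21666214, 0.7472138 , 1.09206984]), 'rotation': array([0.37352786, 0.94127724, 2.24387419])}
slide [([261.4, 238.1], 0.66)]
wheel_centre [([231.9, 192.7], 0.63)]
knob_mid [([250.8, 241.9], 0.73), ([230.6, 194.7], 0.4), ([227.8, 197.9], 0.38)]
index [([248.8, 239.5], 0.62), ([227.2, 196.2], 0.29)]
mark []
leve
[... 736 characters left out ...]
.8, 139.9], 0.68)]
offcut_mid [([343.7, 154.6], 0.74), ([252.2, 217.6], 0.43), ([273.0, 224.5], 0.36)]
jar_mid [([193.2, 339.1], 0.8)]
wrist {'fov_y': 69.85763433394423, 'cx': 281.57129292865346, 'cy': 212.0742046328012, 'tool_from_camera': array([[ 2.02166552e-04,  9.47797649e-01,  3.18872351e-01,
         8.25259841e-02],
       [ 9.99999761e-01,  1.89942733e-05, -6.90461968e-04,
        -5.12973878e-04],
       [-6.60474979e-04,  3.18872415e-01, -9.47797419e-01,
        -1.53644380e-01],
       [ 0.00000000e+00,  0.00000000e+00,  0.00000000e+00,
         1.00000000e+00]])}
slide []
wheel_centre []
knob_mid []
index []
mark []
lever_pin []
lever_pivot []
can_mid []
offcut_mid []
jar_mid []
```

View pics/scene0.png

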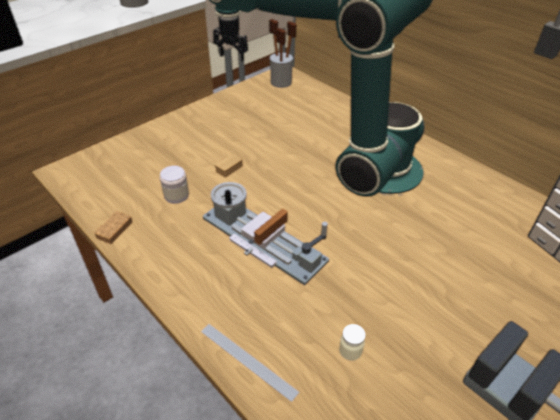

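View pics/side0.png

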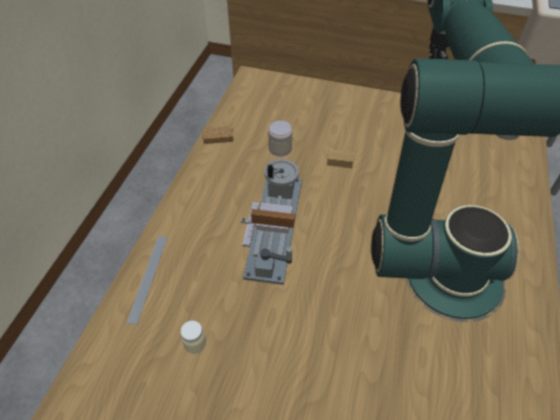

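View pics/wrist0.png

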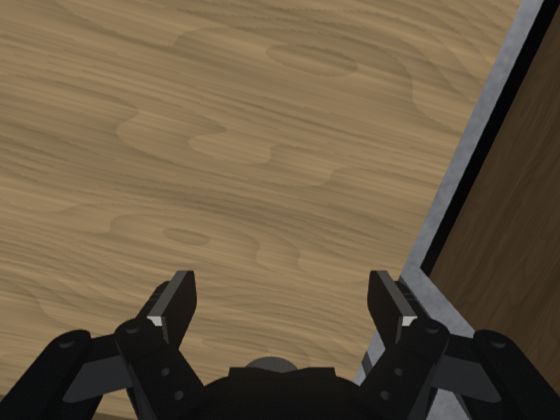

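The scene view shows the slide from about (205,215) to (325,265), with the wheel at (229,195) and the lever pin at (324,229). The side view shows the same slide with the wheel at (281,172). Next I'll triangulate.

```bash
cat > h.py <<'E'
import numpy as np, cv2
from scipy.spatial.transform import Rotation as R
from scipy.optimize import least_squares
from cell import status, viewer, job, spotter, robot
def campose(f,st=None):
    if "eye" in f: return R.from_rotvec(f["rotation"]).as_matrix(), np.array(f["eye"])
    T=f["tool_from_camera"]; Rt=R.from_rotvec(st["eef_rot"]).as_matrix()
    return Rt@T[:3,:3], Rt@T[:3,3]+st["tool_pos"]
def ray(f,px,st=None):
    Rc,e=campose(f,st); F=210/np.tan(np.radians(f["fov_y"]/2))
    d=np.array([(px[0]-f["cx"])/F,-(px[1]-f["cy"])/F,-1]); d=Rc@d
    return e,d/np.linalg.norm(d)
def atz(f,px,z,st=None):
    e,d=ray(f,px,st); return e+d*(z-e[2])/d[2]
def proj(f,p,st=None):
    Rc,e=campose(f,st); F=210/np.tan(np.radians(f["fov_y"]/2))
    c=(np.asarray(p)-e)@Rc
    return np.stack([f["cx"]+F*c[...,0]/-c[...,2], f["cy"]-F*c[...,1]/-c[...,2]],-1)
def tri(rs):
    A=sum(np.eye(3)-np.outer(d,d) for e,d in rs); b=sum((np.eye(3)-np.outer(d,d))@e for e,d in rs)
    return np.linalg.solve(A,b)
def spots(n,ts,k=1):
    o={}
    for t in ts:
        o[t]=[(np.array(d["at"])*[560,420],d["conf"]) for d in spotter.spot_point(n,t)[:k]]
    return o
E
python3 - <<'E'
from h import *
fs={n:viewer.grab_frame(n) for n in ["scene","side"]}
H=dict(slide=0,wheel_centre=.112,knob_mid=.1365,index=.042,mark=.042,lever_pin=.11,lever_pivot=.11,can_mid=.05,offcut_mid=.0175,jar_mid=.04)
for t,h in H.items():
    rs=[]
    for n in fs:
        s=spots(n,[t])[t]
        if s: rs.append(ray(fs[n],s[0][0])); print(t,n,atz(fs[n],s[0][0],h).round(3))
    if len(rs)==2: print("   tri",tri(rs).round(3))
for n in fs:
    im=fs[n]["frame"][:,:,::-1]
    c=im[150:300,190:350]; cv2.imwrite(f"pics/{n}_z.png",cv2.resize(c,None,fx=5,fy=4.0,interpolation=cv2.INTER_CUBIC) if 0 else cv2.resize(c,(640,600),interpolation=cv2.INTER_CUBIC))
print(status.get_state()["clock"])
E
```

```text
slide scene [ 0.556 -0.041  0.   ]
slide side [ 0.55  -0.033  0.   ]
   tri [ 0.552 -0.043 -0.008]
wheel_centre scene [ 0.574 -0.163  0.112]
wheel_centre side [ 0.57  -0.165  0.112]
   tri [ 0.571 -0.167  0.108]
knob_mid scene [ 0.605 -0.141  0.137]
knob_mid side [ 0.598 -0.144  0.137]
   tri [ 0.6   -0.148  0.13 ]
index scene [ 0.615 -0.021  0.042]
index side [ 0.623 -0.037  0.042]
   tri [ 0.619 -0.021  0.053]
mark scene [ 0.584 -0.011  0.042]
mark side [ 0.623 -0.011  0.042]
   tri [0.61  0.021 0.086]
lever_pin side [0.47  0.135 0.11 ]
lever_pivot scene [0.54  0.136 0.11 ]
lever_pivot side [0.537 0.123 0.11 ]
   tri [0.536 0.129 0.109]
can_mid scene [ 0.626 -0.4    0.05 ]
can_mid side [ 0.638 -0.377  0.05 ]
   tri [ 0.636 -0.376  0.062]
offcut_mid scene [ 0.421 -0.393  0.018]
offcut_mid side [ 0.406 -0.389  0.018]
   tri [ 0.408 -0.411 -0.001]
jar_mid scene [0.642 0.404 0.04 ]
jar_mid side [0.65 0.41 0.04]
   tri [0.648 0.41  0.049]
2.75
```

View pics/scene_z.png

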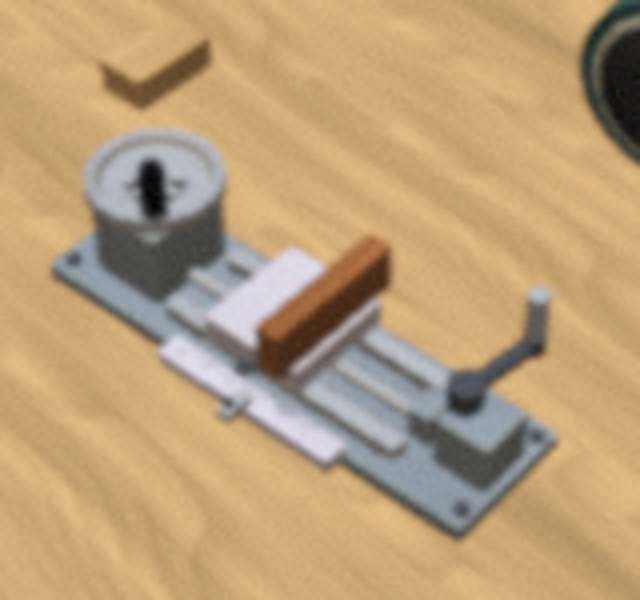

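View pics/side_z.png

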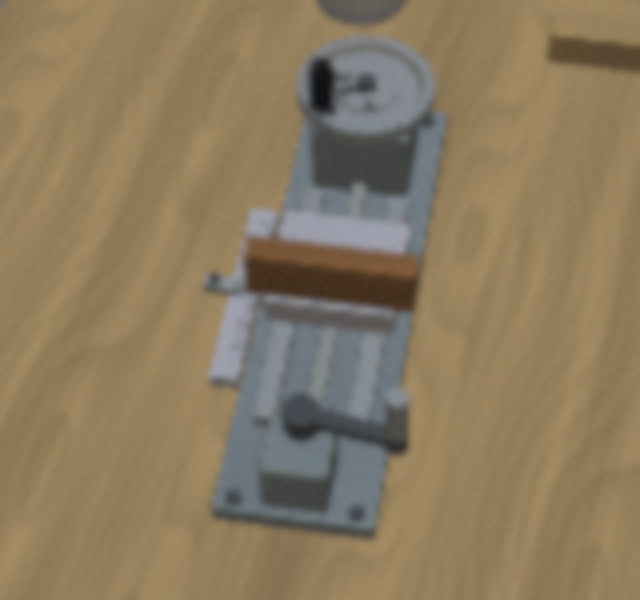

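The scene view confirms the slide lies almost along world y. The knob is on the wheel's scale side, the marker is ahead of the pointer, and the lever points to −x. Next I'll move to a hover over the wheel with tool x along the slide's +y, so the wrist camera sees the wheel and the scale.

```bash
cat >> h.py <<'E'
def goto(p,xdir=None,st=None):
    st=st or status.get_state(); Rt=R.from_rotvec(st["eef_rot"]).as_matrix()
    s=Rt.T@(np.asarray(p)-st["tool_pos"])*1000
    tw=None
    if xdir is not None:
        x=np.array([xdir[0],xdir[1],0.]);x/=np.linalg.norm(x); z=np.array([0,0,-1.]); y=np.cross(z,x)
        tw=R.from_matrix(Rt.T@np.stack([x,y,z],1)).as_rotvec().round(3)
    return s.round(1),tw
E
python3 - <<'E'
from h import *
print(goto([.575,-.207,.30],[-.115,.993]))
E
```

```text
(array([ 502.2, -326.7,  -79.5]), array([-0.   , -0.   , -1.425]))
```

Call:
apply_moves(steps=[{"slide":[502,-327,-80],"twist":[0,0,-1.425],"claw":1},{"slide":[502,-327,-80],"twist":[0,0,-1.425],"claw":1},{"slide":[502,-327,-80],"twist":[0,0,-1.425],"claw":1},{"slide":[502,-327,-80],"twist":[0,0,-1.425],"claw":1},{"slide":[502,-327,-80],"twist":[0,0,-1.425],"claw":1},{"slide":[502,-327,-80],"twist":[0,0,-1.425],"claw":1},{"slide":[502,-327,-80],"twist":[0,0,-1.425],"claw":1},{"slide":[502,-327,-80],"twist":[0,0,-1.425],"claw":1},{"slide":[502,-327,-80],"twist":[0,0,-1.425],"claw":1},{"slide":[502,-327,-80],"twist":[0,0,-1.425],"claw":1},{"slide":[502,-327,-80],"twist":[0,0,-1.425],"claw":1},{"slide":[502,-327,-80],"twist":[0,0,-1.425],"claw":1},{"slide":[502,-327,-80],"twist":[0,0,-1.425],"claw":1},{"slide":[502,-327,-80],"twist":[0,0,-1.425],"claw":1},{"slide":[502,-327,-80],"twist":[0,0,-1.425],"claw":1}])

```text
clock: 4.25
tool_pos: [0.5742, -0.2074, 0.3003]
eef_rot: [-2.09, -2.345, 0.001]
ft_force: [0.2, -0.2, 0.5]
grip_width: 0.0853
```

```bash
python3 - <<'E'
from h import *
st=status.get_state(); f=viewer.grab_frame("wrist")
cv2.imwrite("pics/w1.png",f["frame"][:,:,::-1])
H=dict(wheel_centre=.112,knob_mid=.1365,index=.042,mark=.042,lever_pin=.11,lever_pivot=.11)
for t,h in H.items():
    for px,c in spots("wrist",[t],2)[t]: print(t,px.round(1),round(c,2),atz(f,px,h,st).round(4))
print(st["clock"],st["tool_pos"],st["joint_positions"],st["ft_force"])
E
```

```text
wheel_centre [287.3 158.6] 0.57 [ 0.5774 -0.1756  0.112 ]
knob_mid [319.7 132. ] 0.69 [ 0.6062 -0.1413  0.1365]
index [341.4  27.8] 0.56 [ 0.6254 -0.0236  0.042 ]
mark [347.1   9.4] 0.7 [ 0.6287 -0.0041  0.042 ]
4.25 [ 0.57423723 -0.20742099  0.30025206] [-3.88258352e-01 -3.36507777e-02  1.46803205e+00 -3.01027619e-04
  1.70760847e+00 -5.02962830e-01] [ 0.21259316 -0.20098703  0.48704111]
```

View pics/w1.png

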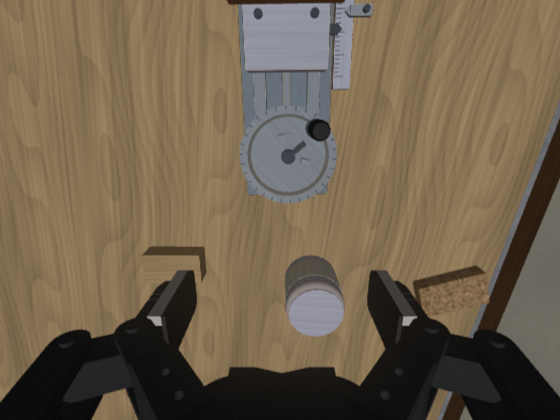

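The wrist view shows the wheel centre at (288,156), the knob at (319,130), the pointer tip at about (341,28) and the marker at about (349,10). The knob is 44.8 mm from the centre, against 43 mm nominal. Next is the grasp.

```bash
python3 - <<'E'
from h import *
print(goto([.6060,-.1415,.20]),goto([.6060,-.1415,.143]))
st=status.get_state();print(R.from_rotvec(st["eef_rot"]).as_matrix().round(4))
E
```

```text
(array([ 61.9,  38.9, 100.6]), None) (array([ 61.9,  38.9, 157.6]), None)
[[-1.138e-01  9.935e-01  1.000e-04]
 [ 9.935e-01  1.138e-01 -1.000e-04]
 [-1.000e-04  1.000e-04 -1.000e+00]]
```

Call:
apply_moves(steps=[{"slide":[62,39,30],"twist":[0,0,0],"claw":1},{"slide":[62,39,70],"twist":[0,0,0],"claw":1},{"slide":[62,39,110],"twist":[0,0,0],"claw":1},{"slide":[62,39,140],"twist":[0,0,0],"claw":1},{"slide":[62,39,157.5],"twist":[0,0,0],"claw":1},{"slide":[62,39,157.5],"twist":[0,0,0],"claw":0.6},{"slide":[62,39,157.5],"twist":[0,0,0],"claw":0.35},{"slide":[62,39,157.5],"twist":[0,0,0],"claw":0.1},{"slide":[62,39,157.5],"twist":[0,0,0],"claw":0.1},{"slide":[62,39,157.5],"twist":[0,0,0],"claw":0.1},{"slide":[62,39,157.5],"twist":[0,0,0],"claw":0.1}], grip_force=50)

```text
clock: 5.7
tool_pos: [0.6065, -0.1418, 0.1447]
eef_rot: [2.09, 2.343, 0.001]
ft_force: [-2.7, -2.7, 7.9]
grip_width: 0.0165
```

```bash
python3 - <<'E'
from h import *
st=status.get_state(); f=viewer.grab_frame("wrist")
cv2.imwrite("pics/w2.png",f["frame"][:,:,::-1])
H=dict(wheel_centre=.112,knob_mid=.1365,index=.042,mark=.042)
for t,h in H.items():
    for px,c in spots("wrist",[t],2)[t]: print(t,px.round(1),round(c,2),atz(f,px,h,st).round(4))
print(st["clock"],st["tool_pos"],st["grip_width"],st["ft_force"])
E
```

```text
knob_mid [280.6 256.8] 0.98 [ 0.6064 -0.142   0.1365]
index [322.5  67.4] 0.91 [ 0.6256 -0.0247  0.042 ]
mark [331.   37.9] 0.75 [ 0.6288 -0.004   0.042 ]
mark [280.5 255.2] 0.71 [ 0.6114 -0.1885  0.042 ]
5.7 [ 0.60648907 -0.14183661  0.14465129] 0.016535968577200924 [-2.67854986 -2.70464084  7.93644197]
```

View pics/w2.png

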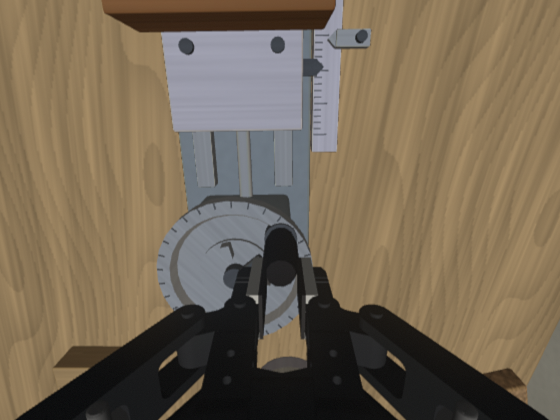

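```bash
python3 - <<'E'
from h import *
st=status.get_state(); f=viewer.grab_frame("wrist")
p=st["tool_pos"]
for z in (.1585,.1365,.1145): print(z,proj(f,[p[0],p[1],z],st).round(1))
for dx in (-5,5): print(proj(f,[p[0]-.1138*dx/1000,p[1]+.9935*dx/1000,.1585],st).round(1))
im=f["frame"][200:350,190:370,::-1]; cv2.imwrite("pics/w3.png",cv2.resize(im,(720,600),interpolation=cv2.INTER_CUBIC))
E
```

```text
0.1585 [280.7 275.7]
0.1365 [280.7 256.5]
0.1145 [280.8 241.3]
[280.7 283.9]
[280.7 267.3]
```

View pics/w3.png

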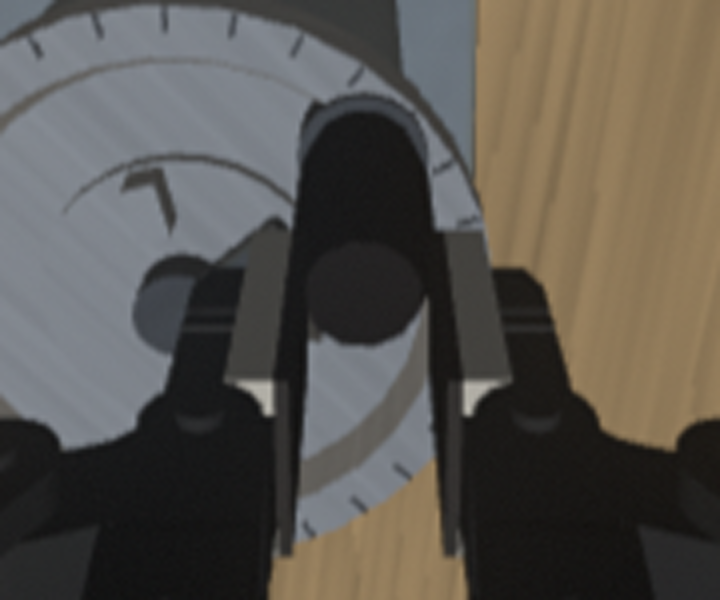

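The knob sits between the pads, with its top at (281,273) against (281,276) predicted. Now the circle table.

```bash
cat >> h.py <<'E'
def arc(c,n,step,r=.043,z=0):
    """rows (tool mm) for circling about world c from present TCP by n steps of step deg (ccw+)"""
    st=status.get_state(); Rt=R.from_rotvec(st["eef_rot"]).as_matrix(); p=st["tool_pos"]
    a0=np.arctan2(p[1]-c[1],p[0]-c[0]); print("a0",np.degrees(a0).round(1),"r",np.hypot(*(p[:2]-c)).round(4))
    for k in range(1,n+1):
        a=a0+np.radians(step*k); q=np.array([c[0]+r*np.cos(a),c[1]+r*np.sin(a),p[2]])
        print((Rt.T@(q-p)*1000).round(1).tolist(),end=" ")
    print()
E
python3 - <<'E'
from h import *
arc(np.array([.5785,-.1748]),10,15)
st=status.get_state();print(st["clock"],st["ft_force"])
E
```

```text
a0 49.7 r 0.0432
[7.0, -8.9, -0.0] [11.6, -19.1, -0.1] [13.4, -30.2, -0.1] [12.3, -41.3, -0.1] [8.4, -51.8, -0.1] [1.8, -61.0, -0.1] [-6.9, -68.1, -0.1] [-17.1, -72.7, -0.1] [-28.2, -74.5, -0.1] [-39.3, -73.4, -0.1] 
6.0 [-2.5380958  -2.01092207  7.51623131]
```

Call:
apply_moves(steps=[{"slide":[7.0,-8.9,0],"twist":[0,0,0],"claw":0.1},{"slide":[11.6,-19.1,0],"twist":[0,0,0],"claw":0.1},{"slide":[13.4,-30.2,0],"twist":[0,0,0],"claw":0.1},{"slide":[12.3,-41.3,0],"twist":[0,0,0],"claw":0.1},{"slide":[8.4,-51.8,0],"twist":[0,0,0],"claw":0.1},{"slide":[1.8,-61.0,0],"twist":[0,0,0],"claw":0.1}])

```text
clock: 6.6
tool_pos: [0.5451, -0.1464, 0.1453]
eef_rot: [2.089, 2.343, 0.004]
ft_force: [4.2, 3.4, 2.3]
grip_width: 0.0161
```

```bash
python3 - <<'E'
from h import *
st=status.get_state(); f=viewer.grab_frame("wrist")
cv2.imwrite("pics/w4.png",f["frame"][:,:,::-1])
H=dict(wheel_centre=.112,knob_mid=.1365,index=.042,mark=.042)
for t,h in H.items():
    for px,c in spots("wrist",[t],1)[t]: print(t,px.round(1),round(c,2),atz(f,px,h,st).round(4))
print(st["clock"],st["tool_pos"],st["grip_width"],st["ft_force"],st["moment"])
p=st["tool_pos"];print(proj(f,[p[0],p[1],.1585],st))
E
```

```text
wheel_centre [325.4 276.1] 0.7 [ 0.5797 -0.1708  0.112 ]
knob_mid [284.  256.6] 0.88 [ 0.5471 -0.1465  0.1365]
index [400.2  69.6] 0.56 [ 0.6247 -0.0236  0.042 ]
mark [410.2  42.3] 0.84 [ 0.6277 -0.0043  0.042 ]
6.6 [ 0.54512418 -0.14636329  0.14526502] 0.016085476083759757 [4.18778656 3.42395275 2.27817289] [ 0.7153564  -0.853874    0.00588175]
[280.7123432  275.08203074]
```

View pics/w4.png

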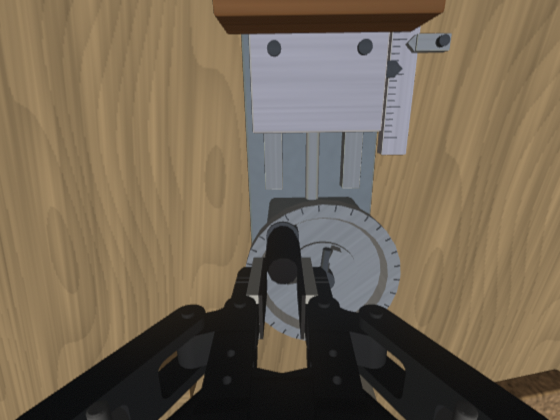

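```bash
python3 - <<'E'
from h import *
arc(np.array([.579,-.1748]),20,18)
E
```

```text
a0 140.4 r 0.044
[-11.5, -7.4, 0.0] [-24.2, -11.8, 0.0] [-37.6, -12.1, 0.0] [-50.5, -8.1, 0.0] [-61.5, -0.4, 0.1] [-69.6, 10.3, 0.1] [-74.0, 23.0, 0.1] [-74.3, 36.5, 0.1] [-70.4, 49.3, 0.2] [-62.7, 60.4, 0.2] [-51.9, 68.5, 0.2] [-39.2, 72.9, 0.2] [-25.8, 73.1, 0.1] [-12.9, 69.2, 0.1] [-1.9, 61.5, 0.1] [6.2, 50.8, 0.1] [10.6, 38.1, 0.1] [10.9, 24.6, 0.0] [7.0, 11.7, 0.0] [-0.7, 0.7, 0.0]
```

Call:
apply_moves(steps=[{"slide":[-11.5,-7.4,0],"twist":[0,0,0],"claw":0.1},{"slide":[-24.2,-11.8,0],"twist":[0,0,0],"claw":0.1},{"slide":[-37.6,-12.1,0],"twist":[0,0,0],"claw":0.1},{"slide":[-50.5,-8.1,0],"twist":[0,0,0],"claw":0.1},{"slide":[-61.5,-0.4,0],"twist":[0,0,0],"claw":0.1},{"slide":[-69.6,10.3,0],"twist":[0,0,0],"claw":0.1},{"slide":[-74.0,23.0,0],"twist":[0,0,0],"claw":0.1},{"slide":[-74.3,36.5,0],"twist":[0,0,0],"claw":0.1},{"slide":[-70.4,49.3,0],"twist":[0,0,0],"claw":0.1},{"slide":[-62.7,60.4,0],"twist":[0,0,0],"claw":0.1}])

```text
clock: 7.85
tool_pos: [0.6116, -0.2024, 0.145]
eef_rot: [2.093, 2.343, -0.002]
ft_force: [-10.3, -0.1, 0.4]
grip_width: 0.0158
```

```bash
cat > look.py <<'E'
from h import *
import sys
st=status.get_state(); f=viewer.grab_frame("wrist")
im=f["frame"][:,:,::-1]; cv2.imwrite(f"pics/{sys.argv[1]}.png",im)
np.savez(f"pics/{sys.argv[1]}.npz",tool_pos=st["tool_pos"],eef_rot=st["eef_rot"])
H=dict(knob_mid=.1365,index=.042,mark=.042)
W={}
for t,h in H.items():
    for px,c in spots("wrist",[t],1)[t]: W[t]=atz(f,px,h,st); print(t,px.round(1),round(c,2),W[t].round(4))
v=np.array([-.123,.992])
if "index" in W and "mark" in W: print("short by mm",((W["mark"]-W["index"])[:2]@v*1000).round(2))
print(st["clock"],st["tool_pos"],st["grip_width"],st["ft_force"].round(1))
c=np.array([.579,-.1748]); d=st["tool_pos"][:2]-c
print("angle",np.degrees(np.arctan2(d[1],d[0])).round(1),"r",np.hypot(*d).round(4),"Frad",(st["ft_force"][:2]@d/np.hypot(*d)).round(1),"Ftan",((np.array([-d[1],d[0]])@st["ft_force"][:2])/np.hypot(*d)).round(1))
E
python3 look.py w5
```

```text
knob_mid [282.3 253.5] 0.92 [ 0.6123 -0.2005  0.1365]
7.85 [ 0.61160428 -0.20243992  0.14499888] 0.015821838416554206 [-10.3  -0.1   0.4]
angle -40.3 r 0.0427 Frad -7.8 Ftan -6.7
```

View pics/w5.png

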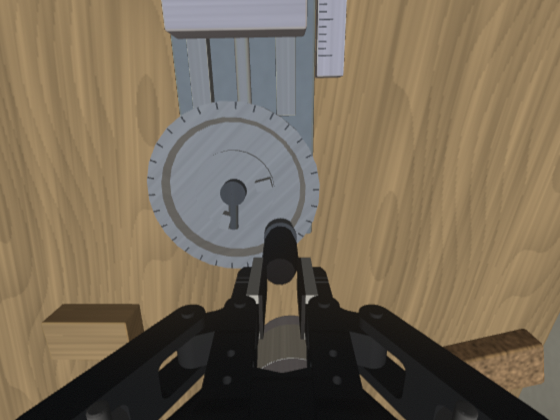

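```bash
python3 - <<'E'
from h import *
arc(np.array([.5785,-.1747]),20,18)
E
```

```text
a0 -39.3 r 0.043
[10.7, 8.1, 0.0] [23.5, 12.4, -0.0] [36.9, 12.6, -0.0] [49.8, 8.7, -0.0] [60.8, 0.9, -0.0] [68.8, -9.8, -0.1] [73.2, -22.6, -0.1] [73.4, -36.0, -0.1] [69.4, -48.9, -0.1] [61.7, -59.9, -0.1] [50.9, -68.0, -0.1] [38.2, -72.3, -0.1] [24.7, -72.5, -0.1] [11.9, -68.5, -0.1] [0.9, -60.8, -0.1] [-7.2, -50.0, -0.0] [-11.5, -37.3, -0.0] [-11.7, -23.8, -0.0] [-7.8, -11.0, -0.0] [-0.0, 0.0, 0.0]
```

Call:
apply_moves(steps=[{"slide":[10.7,8.1,0],"twist":[0,0,0],"claw":0.1},{"slide":[23.5,12.4,0],"twist":[0,0,0],"claw":0.1},{"slide":[36.9,12.6,0],"twist":[0,0,0],"claw":0.1},{"slide":[49.8,8.7,0],"twist":[0,0,0],"claw":0.1},{"slide":[60.8,0.9,0],"twist":[0,0,0],"claw":0.1},{"slide":[68.8,-9.8,0],"twist":[0,0,0],"claw":0.1},{"slide":[73.2,-22.6,0],"twist":[0,0,0],"claw":0.1},{"slide":[73.4,-36.0,0],"twist":[0,0,0],"claw":0.1},{"slide":[69.4,-48.9,0],"twist":[0,0,0],"claw":0.1},{"slide":[61.7,-59.9,0],"twist":[0,0,0],"claw":0.1}])

```text
clock: 9.05
tool_pos: [0.5448, -0.147, 0.1455]
eef_rot: [2.089, 2.343, 0.004]
ft_force: [3.6, 4.2, 0.6]
grip_width: 0.0163
```

```bash
python3 look.py w6; python3 - <<'E'
from h import *
arc(np.array([.5785,-.1747]),20,18)
E
```

```text
knob_mid [285.2 251.4] 0.76 [ 0.5471 -0.1438  0.1365]
index [401.5  51.4] 0.55 [ 0.6224 -0.0117  0.042 ]
mark [411.9  38.8] 0.79 [ 0.6281 -0.0024  0.042 ]
short by mm 8.46
9.05 [ 0.54478552 -0.14704433  0.14549336] 0.016347667667446473 [3.6 4.2 0.6]
angle 141.0 r 0.0441 Frad -0.2 Ftan -5.5
a0 141.0 r 0.0433
[-11.0, -7.8, -0.0] [-23.8, -12.1, -0.0] [-37.2, -12.2, 0.0] [-50.0, -8.2, 0.0] [-61.0, -0.3, 0.0] [-69.0, 10.5, 0.0] [-73.3, 23.2, 0.1] [-73.4, 36.7, 0.1] [-69.3, 49.5, 0.1] [-61.5, 60.5, 0.1] [-50.7, 68.5, 0.1] [-37.9, 72.7, 0.1] [-24.5, 72.9, 0.1] [-11.7, 68.8, 0.1] [-0.7, 61.0, 0.1] [7.3, 50.2, 0.0] [11.6, 37.4, 0.0] [11.7, 24.0, 0.0] [7.6, 11.1, 0.0] [-0.2, 0.2, 0.0]
```

View pics/w6.png

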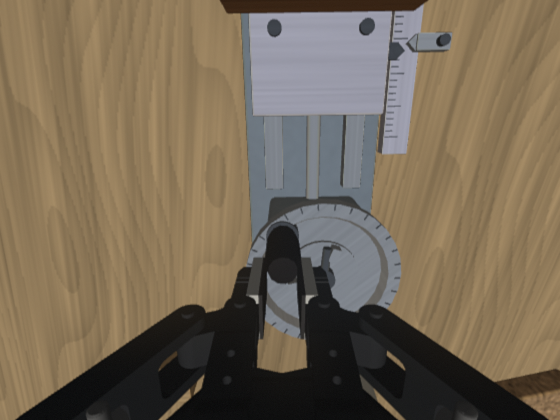

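Here the pointer tip is at about (403,52) and the marker tip at (408,43), so it is roughly 6–8 mm short. One more full turn puts it about half a turn past.

Call:
apply_moves(steps=[{"slide":[-11.0,-7.8,0],"twist":[0,0,0],"claw":0.1},{"slide":[-23.8,-12.1,0],"twist":[0,0,0],"claw":0.1},{"slide":[-37.2,-12.2,0],"twist":[0,0,0],"claw":0.1},{"slide":[-50.0,-8.2,0],"twist":[0,0,0],"claw":0.1},{"slide":[-61.0,-0.3,0],"twist":[0,0,0],"claw":0.1},{"slide":[-69.0,10.5,0],"twist":[0,0,0],"claw":0.1},{"slide":[-73.3,23.2,0],"twist":[0,0,0],"claw":0.1},{"slide":[-73.4,36.7,0],"twist":[0,0,0],"claw":0.1},{"slide":[-69.3,49.5,0],"twist":[0,0,0],"claw":0.1},{"slide":[-61.5,60.5,0],"twist":[0,0,0],"claw":0.1},{"slide":[-50.7,68.5,0],"twist":[0,0,0],"claw":0.1},{"slide":[-37.9,72.7,0],"twist":[0,0,0],"claw":0.1},{"slide":[-24.5,72.9,0],"twist":[0,0,0],"claw":0.1},{"slide":[-11.7,68.8,0],"twist":[0,0,0],"claw":0.1},{"slide":[-0.7,61.0,0],"twist":[0,0,0],"claw":0.1},{"slide":[7.3,50.2,0],"twist":[0,0,0],"claw":0.1},{"slide":[11.6,37.4,0],"twist":[0,0,0],"claw":0.1},{"slide":[11.7,24.0,0],"twist":[0,0,0],"claw":0.1},{"slide":[7.6,11.1,0],"twist":[0,0,0],"claw":0.1},{"slide":[-0.2,0.2,0],"twist":[0,0,0],"claw":0.1}])

```text
clock: 11.25
tool_pos: [0.5453, -0.1467, 0.1455]
eef_rot: [2.09, 2.344, 0.003]
ft_force: [2.9, 6.6, 1.2]
grip_width: 0.0161
```

```bash
python3 look.py w7; python3 -c "
import cv2
im=cv2.imread('pics/w7.png')[0:110,340:480]; cv2.imwrite('pics/w7z.png',cv2.resize(im,(763,600),interpolation=cv2.INTER_CUBIC))"
```

```text
knob_mid [284.7 255. ] 0.79 [ 0.5476 -0.1459  0.1365]
index [403.5  35.5] 0.72 [ 0.6217 -0.0007  0.042 ]
mark [409.3  41.9] 0.71 [ 0.6272 -0.0044  0.042 ]
short by mm -4.34
11.25 [ 0.54528007 -0.14674752  0.1455368 ] 0.01607451682366509 [2.9 6.6 1.2]
angle 140.2 r 0.0439 Frad 2.0 Ftan -7.0
```

View pics/w7z.png

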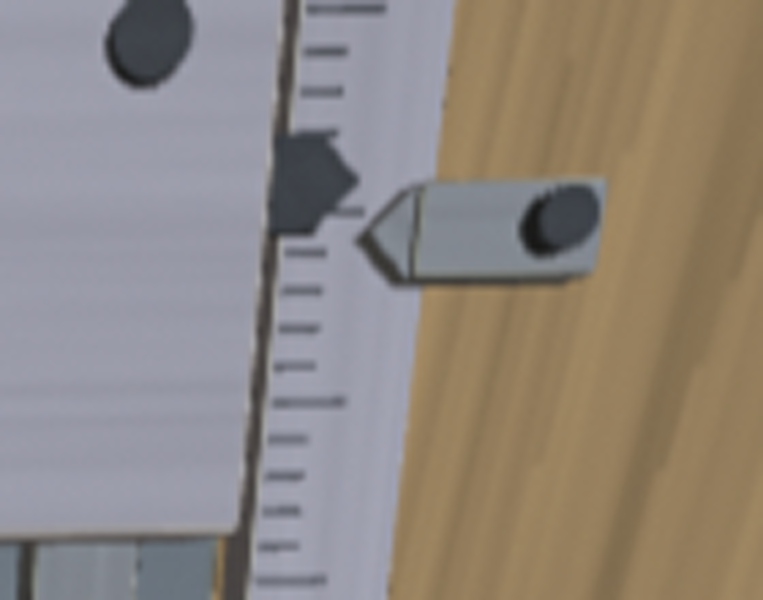

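```bash
python3 - <<'E'
from h import *
st=status.get_state(); f=viewer.grab_frame("wrist")
v=np.array([-.123,.992])
for a,b in (((405.7,44),(405.7,33)),):
    A=atz(f,a,.042,st);B=atz(f,b,.042,st);print(A,B,(A-B)[:2]@v*1000)
E
```

```text
[ 0.62452668 -0.00687815  0.042     ] [6.22738242e-01 3.07984092e-04 4.20000000e-02] -7.348620996807905
```

The pointer is past the marker by about 6–7 mm, so roughly half a turn. By my own reading the tips are at (405.7,33) and (405.7,44). The network's points say about 4 mm. Next I'll wind back most of the way, stopping short, then look from close up.

```bash
python3 - <<'E'
from h import *
arc(np.array([.5785,-.1747]),14,-17)
E
```

```text
a0 140.4 r 0.0431
[7.3, 10.5, 0.0] [11.3, 22.5, 0.0] [11.6, 35.2, 0.0] [8.2, 47.5, 0.0] [1.4, 58.2, 0.0] [-8.3, 66.4, 0.0] [-20.0, 71.5, 0.0] [-32.6, 72.9, 0.0] [-45.1, 70.6, 0.0] [-56.4, 64.7, 0.0] [-65.4, 55.8, 0.0] [-71.5, 44.6, 0.0] [-74.0, 32.2, 0.0] [-72.8, 19.5, 0.0]
```

Call:
apply_moves(steps=[{"slide":[7.3,10.5,0],"twist":[0,0,0],"claw":0.1},{"slide":[11.3,22.5,0],"twist":[0,0,0],"claw":0.1},{"slide":[11.6,35.2,0],"twist":[0,0,0],"claw":0.1},{"slide":[8.2,47.5,0],"twist":[0,0,0],"claw":0.1},{"slide":[1.4,58.2,0],"twist":[0,0,0],"claw":0.1},{"slide":[-8.3,66.4,0],"twist":[0,0,0],"claw":0.1},{"slide":[-20.0,71.5,0],"twist":[0,0,0],"claw":0.1},{"slide":[-32.6,72.9,0],"twist":[0,0,0],"claw":0.1},{"slide":[-45.1,70.6,0],"twist":[0,0,0],"claw":0.1},{"slide":[-56.4,64.7,0],"twist":[0,0,0],"claw":0.1},{"slide":[-65.4,55.8,0],"twist":[0,0,0],"claw":0.1},{"slide":[-71.5,44.6,0],"twist":[0,0,0],"claw":0.1},{"slide":[-74.0,32.2,0],"twist":[0,0,0],"claw":0.1},{"slide":[-72.8,19.5,0],"twist":[0,0,0],"claw":0.1},{"slide":[-72.8,19.5,0],"twist":[0,0,0],"claw":0.1}])

```text
clock: 13.0
tool_pos: [0.5728, -0.2178, 0.1455]
eef_rot: [2.093, 2.343, 0.001]
ft_force: [-0.7, 2.0, -1.2]
grip_width: 0.016
```

```bash
python3 - <<'E'
from h import *
st=status.get_state();d=st["tool_pos"][:2]-[.5785,-.1747]; F=st["ft_force"][:2]
print(st["tool_pos"],np.degrees(np.arctan2(d[1],d[0])),np.hypot(*d),"Ft",(F@[-d[1],d[0]])/np.hypot(*d),"Fr",F@d/np.hypot(*d),st["joint_positions"])
# view pose: tool x toward slide -x, camera over pointer/mark  (0.624,-0.004)
sx=np.array([.992,.123]);sy=np.array([-.123,.992])
m=np.array([.6245,-.006])
T=m+sx*.115
print("hover",T,goto([*(st["tool_pos"][:2]),.23]),goto([*T,.06],-sx), goto([*T,.23],-sx))
E
```

```text
[ 0.57275795 -0.21779527  0.14548757] -97.58943485700398 0.04347612663923557 Ft -0.9657731378571989 Fr -1.9129263525655738 [-4.05383733e-01  1.10176853e-02  1.67353462e+00  7.91021273e-04
  1.45666436e+00 -5.17812502e-01]
hover [0.73858  0.008145] (array([  0. ,   0.1, -84.5]), None) (array([205.9, 190. ,  85.7]), array([ 1.000e-03,  0.000e+00, -1.582e+00])) (array([206. , 190.2, -84.3]), array([ 1.000e-03,  0.000e+00, -1.582e+00]))
```

Call:
apply_moves(steps=[{"slide":[0,0,0],"twist":[0,0,0],"claw":0.5},{"slide":[0,0,0],"twist":[0,0,0],"claw":0.5},{"slide":[0,0,-40],"twist":[0,0,0],"claw":0.5},{"slide":[0,0,-70],"twist":[0,0,0],"claw":0.5},{"slide":[40,30,-70],"twist":[0,0,-0.15],"claw":0.5},{"slide":[75,60,-70],"twist":[0,0,-0.3],"claw":0.5},{"slide":[110,90,-70],"twist":[0,0,-0.45],"claw":0.5},{"slide":[145,120,-70],"twist":[0,0,-0.6],"claw":0.5},{"slide":[180,145,-70],"twist":[0,0,-0.75],"claw":0.5},{"slide":[205.5,160,-70],"twist":[0,0,-0.9],"claw":0.5},{"slide":[205.5,160,-70],"twist":[0,0,-1.05],"claw":0.5},{"slide":[205.5,160,-45],"twist":[0,0,-1.2],"claw":0.5},{"slide":[205.5,160,-10],"twist":[0,0,-1.35],"claw":0.5},{"slide":[205.5,160,30],"twist":[0,0,-1.5],"claw":0.5},{"slide":[205.5,160,75],"twist":[0,0,-1.582],"claw":0.5},{"slide":[205.5,160,85],"twist":[0,0,-1.582],"claw":0.5},{"slide":[205.5,160,85],"twist":[0,0,-1.582],"claw":0.5}])

```text
clock: 14.7
tool_pos: [0.7084, 0.0045, 0.0594]
eef_rot: [0.19, -3.134, -0.001]
ft_force: [-0.1, -0.4, 1.2]
grip_width: 0.0426
```

```bash
python3 look.py w8;python3 -c "
import cv2
im=cv2.imread('pics/w8.png'); cv2.imwrite('pics/w8z.png',cv2.resize(im[60:210,180:380],(800,600),interpolation=cv2.INTER_CUBIC))"
```

```text
index [284.5 105.6] 0.7 [ 0.6245 -0.0036  0.042 ]
14.7 [0.70839718 0.00448319 0.05936826] 0.042561228035898735 [-0.1 -0.4  1.2]
angle 54.2 r 0.2211 Frad -0.3 Ftan -0.1
```

View pics/w8.png

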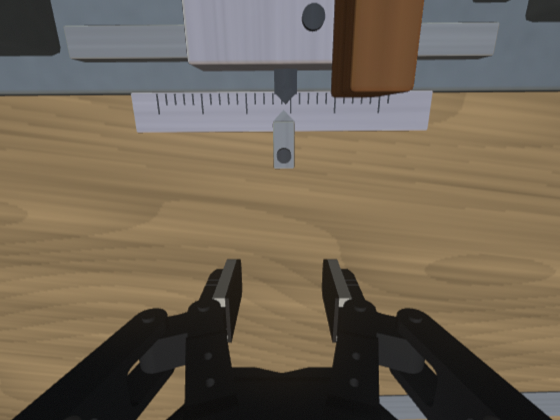

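View pics/w8z.png

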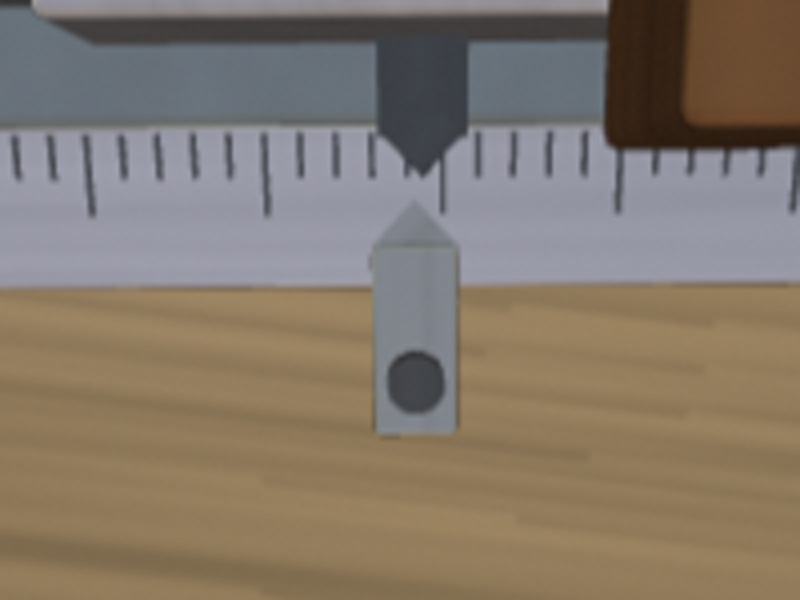

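Close up, the pointer tip is at zoomed x=421 and the marker tip at 415, at 4x zoom. The pointer is still about 1.5 px past (+y).

```bash
python3 - <<'E'
from h import *
im=cv2.imread('pics/w8.png')
st=status.get_state(); f=viewer.grab_frame("wrist")
sy=np.array([-.123,.992])
A=atz(f,(180+421/4,60+175/4),.042,st);B=atz(f,(180+415/4,60+200/4),.042,st);print(A,B,(A-B)[:2]@sy*1000)
cv2.imwrite('pics/w8zz.png',cv2.resize(im[90:130,260:310],(750,600),interpolation=cv2.INTER_CUBIC))
# slide dir from scale bottom edge
a=atz(f,(180,60+290/4),.04,st);b=atz(f,(380,60+283/4),.04,st);d=(b-a)[:2];print("sy",d/np.linalg.norm(d))
E
```

```text
[ 0.62528147 -0.00357602  0.042     ] [ 0.62859584 -0.00398779  0.042     ] 0.816142389041061
sy [-0.13057467  0.99143848]
```

View pics/w8zz.png

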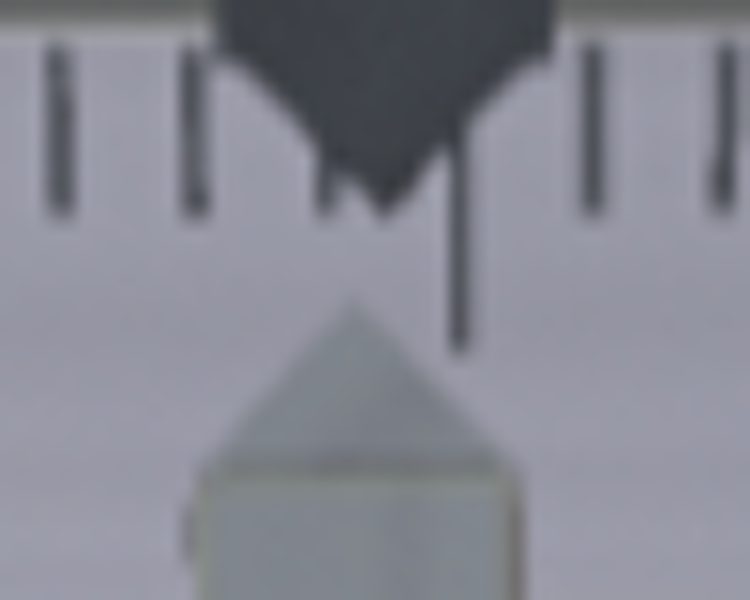

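```bash
cat >> h.py <<'E'
def off(f,st,a,b,yaw):
    A=atz(f,a,.042,st);B=atz(f,b,.042,st);sy=np.array([-np.sin(yaw),np.cos(yaw)]);return (A-B)[:2]@sy*1000
E
python3 - <<'E'
from h import *
im=cv2.imread('pics/w8.png').astype(float).mean(2)
st=status.get_state(); f=viewer.grab_frame("wrist")
# scale outer edge and bed edge: subpixel via gradient
def edge(cols,r0,r1,sgn):
    P=[]
    for c in cols:
        g=sgn*np.diff(im[r0:r1,c]); i=g.argmax()
        if 0<i<len(g)-1:
            dd=(g[i-1]-g[i+1])/(2*(g[i-1]-2*g[i]+g[i+1])); P.append((c,r0+i+.5+dd))
    return np.array(P)
for nm,cols,r0,r1,s,z in (("scale lo",list(range(140,265))+list(range(305,425)),122,140,-1,.04),("bed edge",list(range(10,120))+list(range(440,550)),85,105,1,.018)):
    P=edge(cols,r0,r1,s); W=np.array([atz(f,p,z,st) for p in P])
    k=np.polyfit(W[:,1],W[:,0],1); res=W[:,0]-np.polyval(k,W[:,1]); m=abs(res)<.001
    k=np.polyfit(W[m,1],W[m,0],1); print(nm,"yaw",-np.arctan(k[0])*-1*-1 if 0 else np.arctan(-k[0]),m.sum(),len(P),res[m].std()*1000)
for y in (.12,.13):
    print(y,off(f,st,(285.6,104.3),(283.47,109.8),y),off(f,st,(285.25,103.75),(283.75,110),y))
print(goto([.5728,-.2178,.215],[-.1138,.9935]),goto([.5728,-.2178,.145],[-.1138,.9935]),st["clock"])
E
```

```text
scale lo yaw 0.1298032945519864 245 245 0.14243424827740714
bed edge yaw 0.1299615577564947 220 220 0.05470663110609573
0.12 1.150852835847324 0.8031174201898682
0.13 1.1792965904070813 0.835439715344208
(array([ 162.5, -203.7, -152.7]), array([0.003, 0.003, 1.58 ])) (array([ 162.7, -203.7,  -82.7]), array([0.003, 0.003, 1.58 ])) 14.95
```

Yaw is 0.130 rad by two edges. The pointer is about 1.0 mm past. I'll regrasp and turn back about 25° more.

Call:
apply_moves(steps=[{"slide":[0,0,-45],"twist":[0,0,0],"claw":0.6},{"slide":[0,0,-90],"twist":[0,0,0.1],"claw":0.6},{"slide":[0,0,-135],"twist":[0,0,0.25],"claw":0.6},{"slide":[20,-30,-152],"twist":[0,0,0.4],"claw":0.6},{"slide":[50,-65,-152],"twist":[0,0,0.55],"claw":0.6},{"slide":[80,-100,-152],"twist":[0,0,0.7],"claw":0.6},{"slide":[110,-135,-152],"twist":[0,0,0.85],"claw":0.6},{"slide":[135,-170,-152],"twist":[0,0,1.0],"claw":0.6},{"slide":[162.5,-203.7,-152],"twist":[0,0,1.15],"claw":0.6},{"slide":[162.5,-203.7,-152],"twist":[0,0,1.3],"claw":0.6},{"slide":[162.5,-203.7,-152],"twist":[0,0,1.45],"claw":0.6},{"slide":[162.5,-203.7,-152],"twist":[0,0,1.58],"claw":0.6},{"slide":[162.6,-203.7,-115],"twist":[0.003,0.003,1.58],"claw":0.6},{"slide":[162.7,-203.7,-83],"twist":[0.003,0.003,1.58],"claw":0.6},{"slide":[162.7,-203.7,-83],"twist":[0.003,0.003,1.58],"claw":0.35},{"slide":[162.7,-203.7,-83],"twist":[0.003,0.003,1.58],"claw":0.1},{"slide":[162.7,-203.7,-83],"twist":[0.003,0.003,1.58],"claw":0.1},{"slide":[162.7,-203.7,-83],"twist":[0.003,0.003,1.58],"claw":0.1}], grip_force=50)

```text
clock: 16.8
tool_pos: [0.5736, -0.2182, 0.1477]
eef_rot: [2.09, 2.342, 0.001]
ft_force: [-0.6, -2.6, 6.5]
grip_width: 0.0086
```

```bash
python3 - <<'E'
from h import *
arc(np.array([.5785,-.1747]),5,-5)
st=status.get_state(); print(st["tool_pos"],st["grip_width"],st["ft_force"])
E
```

```text
a0 -96.4 r 0.0438
[1.8, -3.4, -0.0] [3.1, -7.0, -0.0] [4.7, -10.3, -0.0] [6.6, -13.6, -0.0] [8.7, -16.6, -0.1] 
[ 0.57359105 -0.21819611  0.14768508] 0.008588706253610946 [-0.63669679 -2.56748488  6.45613715]
```

```bash
python3 look.py w9;python3 -c "
import cv2
im=cv2.imread('pics/w9.png'); cv2.imwrite('pics/w9z.png',cv2.resize(im[150:350,150:410],(780,600),interpolation=cv2.INTER_CUBIC))"
```

```text
knob_mid [282.8 251.8] 0.76 [ 0.5747 -0.2164  0.1365]
16.8 [ 0.57359105 -0.21819611  0.14768508] 0.008588706253610946 [-0.6 -2.6  6.5]
angle -97.1 r 0.0437 Frad 2.6 Ftan -0.3
```

View pics/w9z.png

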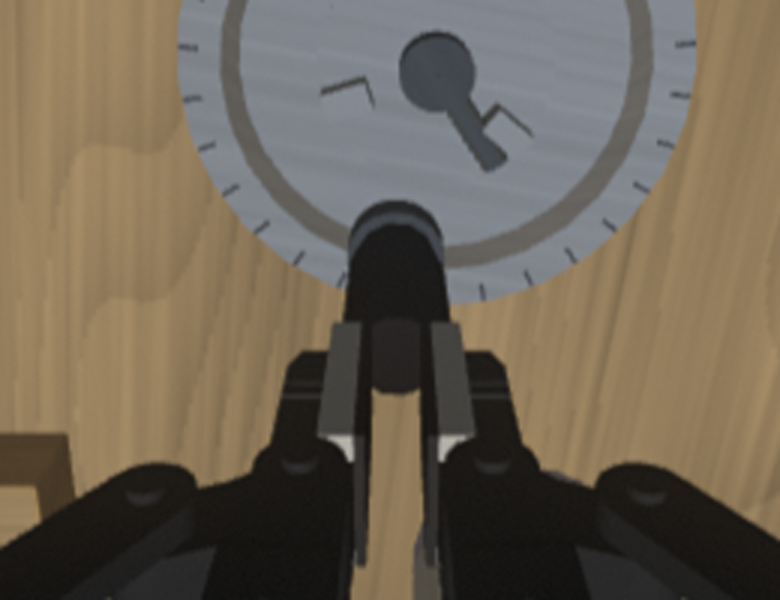

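The knob is between the pads, but the fingers have squeezed to 8.6 mm, which is the commanded opening. I'll ease to claw 0.2 and then turn.

Call:
apply_moves(steps=[{"slide":[0,0,0],"twist":[0,0,0],"claw":0.2},{"slide":[0,0,0],"twist":[0,0,0],"claw":0.2},{"slide":[0,0,0],"twist":[0,0,0],"claw":0.2}], grip_force=50)

```text
clock: 17.3
tool_pos: [0.5737, -0.2183, 0.1479]
eef_rot: [2.09, 2.341, 0.001]
ft_force: [-0.7, -0.1, 1.0]
grip_width: 0.0171
```

```bash
python3 - <<'E'
from h import *
arc(np.array([.5785,-.1747]),5,-5)
st=status.get_state(); print(st["tool_pos"],st["grip_width"],st["ft_force"])
E
```

```text
a0 -96.3 r 0.0439
[1.8, -3.4, -0.0] [3.2, -6.9, -0.0] [4.8, -10.3, -0.0] [6.7, -13.6, -0.0] [8.8, -16.6, -0.1] 
[ 0.57365274 -0.21830842  0.14787127] 0.017080547839814473 [-0.67447468 -0.07349913  1.02540026]
```

Call:
apply_moves(steps=[{"slide":[1.8,-3.4,0],"twist":[0,0,0],"claw":0.2},{"slide":[3.2,-6.9,0],"twist":[0,0,0],"claw":0.2},{"slide":[4.8,-10.3,0],"twist":[0,0,0],"claw":0.2},{"slide":[6.7,-13.6,0],"twist":[0,0,0],"claw":0.2},{"slide":[8.8,-16.6,0],"twist":[0,0,0],"claw":0.2},{"slide":[8.8,-16.6,0],"twist":[0,0,0],"claw":0.2}])

```text
clock: 17.9
tool_pos: [0.5557, -0.2112, 0.1478]
eef_rot: [2.09, 2.342, 0.001]
ft_force: [-0.2, 0.7, 0.2]
grip_width: 0.0167
```

```bash
python3 - <<'E'
from h import *
st=status.get_state();d=st["tool_pos"][:2]-[.5785,-.1747]; F=st["ft_force"][:2]
print(st["tool_pos"],np.degrees(np.arctan2(d[1],d[0])),np.hypot(*d),"Ft",(F@[-d[1],d[0]])/np.hypot(*d),"Fr",F@d/np.hypot(*d))
print(goto([.7084,.0045,.0594],[-.9926,-.1217]))
E
```

```text
[ 0.55573651 -0.2112154   0.14783007] -121.93917773507934 0.04302965189030404 Ft -0.5581961382405106 Fr -0.5138077008739319
(array([197.2, 175.9,  88.5]), array([ 0.   ,  0.003, -1.579]))
```

Call:
apply_moves(steps=[{"slide":[0,0,0],"twist":[0,0,0],"claw":0.5},{"slide":[0,0,0],"twist":[0,0,0],"claw":0.5},{"slide":[0,0,-40],"twist":[0,0,0],"claw":0.5},{"slide":[0,0,-70],"twist":[0,0,0],"claw":0.5},{"slide":[40,30,-70],"twist":[0,0,-0.15],"claw":0.5},{"slide":[75,60,-70],"twist":[0,0,-0.3],"claw":0.5},{"slide":[110,90,-70],"twist":[0,0,-0.45],"claw":0.5},{"slide":[145,120,-70],"twist":[0,0,-0.6],"claw":0.5},{"slide":[180,150,-70],"twist":[0,0,-0.75],"claw":0.5},{"slide":[197,176,-70],"twist":[0,0,-0.9],"claw":0.5},{"slide":[197,176,-70],"twist":[0,0,-1.05],"claw":0.5},{"slide":[197,176,-45],"twist":[0,0,-1.2],"claw":0.5},{"slide":[197,176,-10],"twist":[0,0,-1.35],"claw":0.5},{"slide":[197,176,30],"twist":[0,0,-1.5],"claw":0.5},{"slide":[197,176,75],"twist":[0,0,-1.58],"claw":0.5},{"slide":[197,176,95],"twist":[0,0,-1.58],"claw":0.5},{"slide":[197,176,95],"twist":[0,0,-1.58],"claw":0.5}])

```text
clock: 19.6
tool_pos: [0.7068, 0.0043, 0.0488]
eef_rot: [0.192, -3.132, 0.002]
ft_force: [-0.9, -0.6, 0.1]
grip_width: 0.0423
```

```bash
python3 look.py w10;python3 -c "
import cv2
im=cv2.imread('pics/w10.png'); cv2.imwrite('pics/w10z.png',cv2.resize(im[85:125,260:310],(750,600),interpolation=cv2.INTER_CUBIC))"
```

```text
index [286.  105.5] 0.64 [ 0.623  -0.0033  0.042 ]
mark [284.4 112.8] 0.94 [ 0.6266 -0.0036  0.042 ]
short by mm -0.78
19.6 [0.70681664 0.00432771 0.04878824] 0.042314336420561316 [-0.9 -0.6  0.1]
angle 54.5 r 0.2201 Frad -1.0 Ftan 0.4
```

View pics/w10z.png

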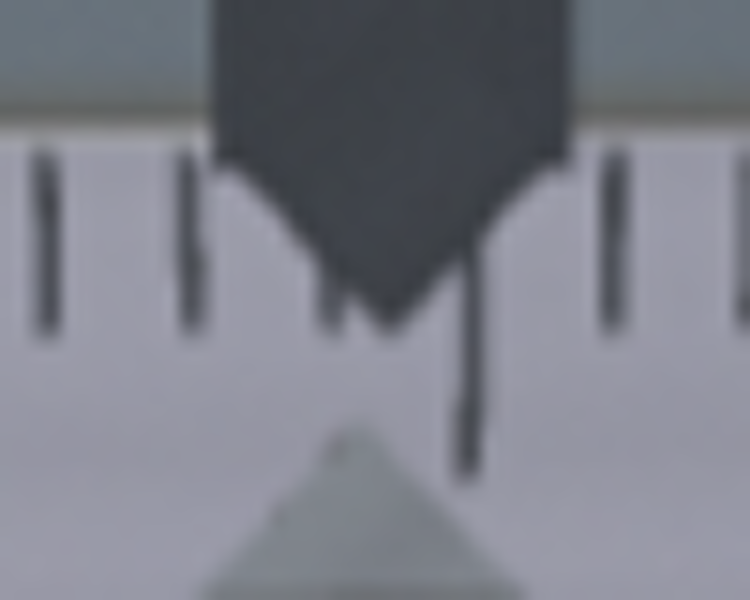

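The pointer has barely moved: its tip is still about 0.42 of a tick past the minor tick, and was 0.45 before. I need to see whether the wheel itself turned.

```bash
python3 - <<'E'
from h import *
print(goto([.5557,-.2112,.22],[-.1296,.9916]))
E
```

```text
(array([ 178.2, -195.5, -165.3]), array([0.002, 0.006, 1.563]))
```

Call:
apply_moves(steps=[{"slide":[0,0,-45],"twist":[0,0,0],"claw":0.6},{"slide":[0,0,-90],"twist":[0,0,0.1],"claw":0.6},{"slide":[0,0,-135],"twist":[0,0,0.25],"claw":0.6},{"slide":[20,-30,-165],"twist":[0,0,0.4],"claw":0.6},{"slide":[50,-65,-165],"twist":[0,0,0.55],"claw":0.6},{"slide":[80,-100,-165],"twist":[0,0,0.7],"claw":0.6},{"slide":[110,-135,-165],"twist":[0,0,0.85],"claw":0.6},{"slide":[145,-170,-165],"twist":[0,0,1.0],"claw":0.6},{"slide":[178,-195.5,-165],"twist":[0,0,1.15],"claw":0.6},{"slide":[178,-195.5,-165],"twist":[0,0,1.3],"claw":0.6},{"slide":[178,-195.5,-165],"twist":[0,0,1.45],"claw":0.6},{"slide":[178,-195.5,-165],"twist":[0.002,0.006,1.563],"claw":0.6},{"slide":[178,-195.5,-165],"twist":[0.002,0.006,1.563],"claw":0.6}])

```text
clock: 21.1
tool_pos: [0.5561, -0.2115, 0.2216]
eef_rot: [2.073, 2.357, 0.001]
ft_force: [0.3, -0.0, -0.5]
grip_width: 0.0514
```

```bash
python3 look.py w11
```

```text
knob_mid [300.7 222.1] 0.86 [ 0.5737 -0.2162  0.1365]
mark [166.3 286.2] 0.52 [ 0.4277 -0.3586  0.042 ]
21.1 [ 0.55609841 -0.21146484  0.22164105] 0.051439353019599766 [ 0.3 -0.  -0.5]
angle -122.0 r 0.0432 Frad -0.1 Ftan 0.3
```

View pics/w11.png

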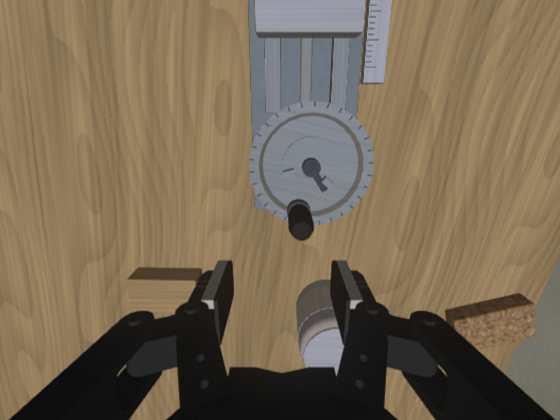

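```bash
python3 - <<'E'
from h import *
f=viewer.grab_frame("wrist"); T=f["tool_from_camera"]; F=210/np.tan(np.radians(f["fov_y"]/2))
def pt(p):
    c=T[:3,:3].T@(np.array(p)-T[:3,3]); return np.round([f["cx"]+F*c[0]/-c[2],f["cy"]-F*c[1]/-c[2]],1)
for z in (-.015,0,.01,.015,.022,.03,.035): print(z,pt([.011,.008,z]),pt([.011,.017,z]),pt([-.011,.008,z]))
st=status.get_state()
# knob bottom/top px in w11: ring centre and top centre
for px,z in (((299,207),.1145),((301,229),.1585)): print(atz(f,px,z,st))
im=cv2.imread('pics/w11.png'); cv2.imwrite('pics/w11z.png',cv2.resize(im[120:260,230:400],(729,600),interpolation=cv2.INTER_CUBIC))
E
```

```text
-0.015 [296.2 257.9] [313.7 257.9] [295.5 294.8]
0 [295.  245.5] [311.  245.5] [294.4 279.9]
0.01 [294.3 238.4] [309.5 238.4] [293.8 271.3]
0.015 [293.9 235. ] [308.7 235.1] [293.5 267.3]
0.022 [293.5 230.7] [307.8 230.7] [293.1 262. ]
0.03 [293.  226.1] [306.8 226.1] [292.6 256.4]
0.035 [292.8 223.4] [306.2 223.4] [292.4 253. ]
[ 0.57210532 -0.20896758  0.1145    ]
[ 0.57180343 -0.21282138  0.1585    ]
```

View pics/w11z.png

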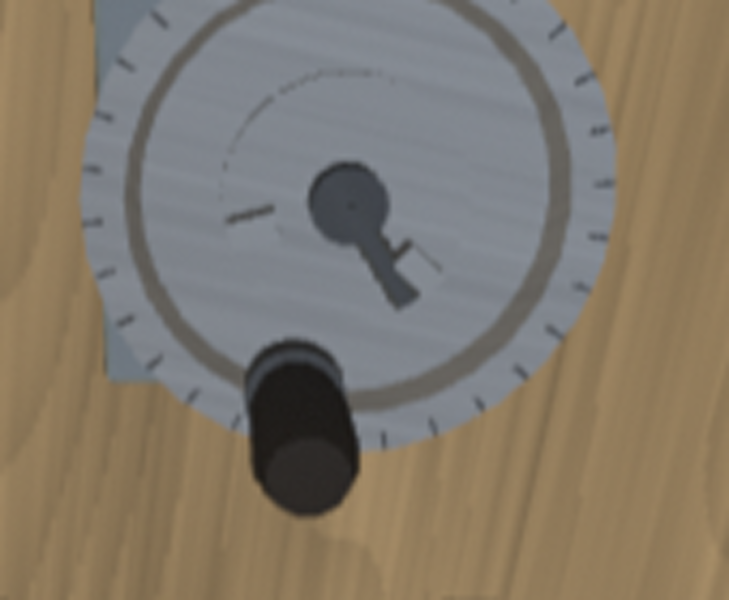

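The wheel has not turned. The knob is still at about −97°, so the pads passed it without holding. The knob also looks slightly tapered, so I'll regrasp lower and check the hold before turning.

```bash
python3 - <<'E'
from h import *
print(goto([.5733,-.2172,.139],[-.1296,.9916]))
E
```

```text
(array([-8.3, 16.3, 81.2]), array([0.001, 0.   , 0.003]))
```

Call:
apply_moves(steps=[{"slide":[-8,16,20],"twist":[0,0,0],"claw":0.7},{"slide":[-8,16,50],"twist":[0,0,0],"claw":0.7},{"slide":[-8,16,75],"twist":[0,0,0],"claw":0.7},{"slide":[-8,16,82],"twist":[0,0,0],"claw":0.6},{"slide":[-8,16,82],"twist":[0,0,0],"claw":0.4},{"slide":[-8,16,82],"twist":[0,0,0],"claw":0.15},{"slide":[-8,16,82],"twist":[0,0,0],"claw":0.15},{"slide":[-8,16,82],"twist":[0,0,0],"claw":0.15}], grip_force=50)

```text
clock: 22.15
tool_pos: [0.5736, -0.2174, 0.1399]
eef_rot: [2.067, 2.361, 0.001]
ft_force: [0.7, -2.2, 6.8]
grip_width: 0.0179
```

```bash
python3 look.py w12;python3 -c "
import cv2
im=cv2.imread('pics/w12.png'); cv2.imwrite('pics/w12z.png',cv2.resize(im[150:350,150:410],(780,600),interpolation=cv2.INTER_CUBIC))"
```

```text
22.15 [ 0.57357086 -0.21738262  0.13990433] 0.017884878491339653 [ 0.7 -2.2  6.8]
angle -97.3 r 0.0429 Frad 2.1 Ftan 1.0
```

View pics/w12z.png

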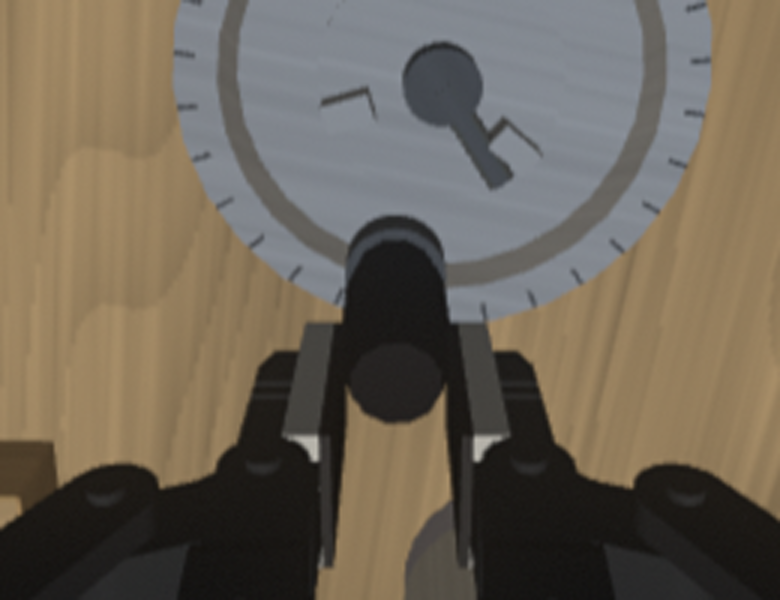

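The knob is now properly held at 17.9 mm and its taper is visible. Turning back about 26°.

```bash
python3 - <<'E'
from h import *
arc(np.array([.5785,-.1747]),5,-5.2)
E
```

```text
a0 -96.7 r 0.043
[1.1, -3.7, -0.0] [2.6, -7.3, -0.0] [4.4, -10.8, -0.0] [6.5, -14.1, -0.0] [8.9, -17.2, -0.1]
```

Call:
apply_moves(steps=[{"slide":[1.1,-3.7,0.5],"twist":[0,0,0],"claw":0.15},{"slide":[2.6,-7.3,0.5],"twist":[0,0,0],"claw":0.15},{"slide":[4.4,-10.8,0.5],"twist":[0,0,0],"claw":0.15},{"slide":[6.5,-14.1,0.5],"twist":[0,0,0],"claw":0.15},{"slide":[8.9,-17.2,0.5],"twist":[0,0,0],"claw":0.15},{"slide":[8.9,-17.2,0.5],"twist":[0,0,0],"claw":0.15}])

```text
clock: 22.95
tool_pos: [0.5551, -0.2111, 0.1401]
eef_rot: [2.067, 2.36, 0.001]
ft_force: [0.6, -3.2, 4.5]
grip_width: 0.0176
```

```bash
python3 look.py w13; python3 - <<'E'
from h import *
print(goto([.7068,.0043,.048],[-.9916,-.1296]))
E
```

```text
knob_mid [281.6 259.2] 0.69 [ 0.5556 -0.2104  0.1365]
22.95 [ 0.55513984 -0.21110071  0.140053  ] 0.01763140377117773 [ 0.6 -3.2  4.5]
angle -123.3 r 0.0434 Frad 2.4 Ftan 2.2
(array([194. , 178.2,  92. ]), array([ 0.   ,  0.005, -1.568]))
```

View pics/w13.png

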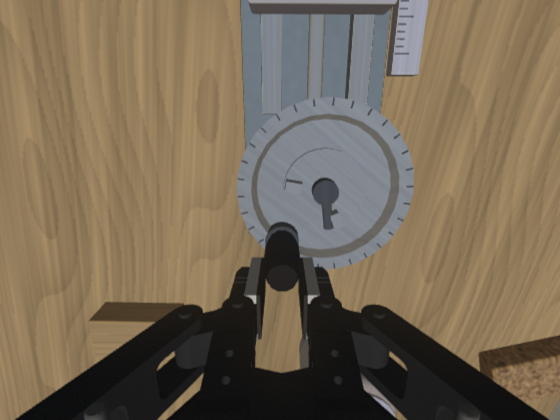

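The wheel and shaft pin have both turned. Now release and inspect.

Call:
apply_moves(steps=[{"slide":[0,0,0],"twist":[0,0,0],"claw":0.5},{"slide":[0,0,0],"twist":[0,0,0],"claw":0.5},{"slide":[0,0,-40],"twist":[0,0,0],"claw":0.5},{"slide":[0,0,-75],"twist":[0,0,0],"claw":0.5},{"slide":[40,30,-75],"twist":[0,0,-0.15],"claw":0.5},{"slide":[75,60,-75],"twist":[0,0,-0.3],"claw":0.5},{"slide":[110,90,-75],"twist":[0,0,-0.45],"claw":0.5},{"slide":[145,120,-75],"twist":[0,0,-0.6],"claw":0.5},{"slide":[180,150,-75],"twist":[0,0,-0.75],"claw":0.5},{"slide":[194,178,-75],"twist":[0,0,-0.9],"claw":0.5},{"slide":[194,178,-75],"twist":[0,0,-1.05],"claw":0.5},{"slide":[194,178,-45],"twist":[0,0,-1.2],"claw":0.5},{"slide":[194,178,-10],"twist":[0,0,-1.35],"claw":0.5},{"slide":[194,178,30],"twist":[0,0,-1.5],"claw":0.5},{"slide":[194,178,75],"twist":[0,0,-1.568],"claw":0.5},{"slide":[194,178,92],"twist":[0,0,-1.568],"claw":0.5},{"slide":[194,178,92],"twist":[0,0,-1.568],"claw":0.5}])

```text
clock: 24.85
tool_pos: [0.7052, 0.0044, 0.0453]
eef_rot: [0.2, -3.134, 0.003]
ft_force: [-0.5, 0.1, 0.6]
grip_width: 0.0429
```

```bash
python3 look.py w14;python3 -c "
import cv2
im=cv2.imread('pics/w14.png'); cv2.imwrite('pics/w14z.png',cv2.resize(im[85:125,260:310],(750,600),interpolation=cv2.INTER_CUBIC))"
```

```text
index [280.9 112.4] 0.84 [ 0.6251 -0.0057  0.042 ]
mark [286.  115.9] 0.84 [ 0.6264 -0.003   0.042 ]
short by mm 2.54
24.85 [0.70522418 0.00438558 0.04529489] 0.04293856581313882 [-0.5  0.1  0.6]
angle 54.8 r 0.2192 Frad -0.2 Ftan 0.5
```

View pics/w14z.png

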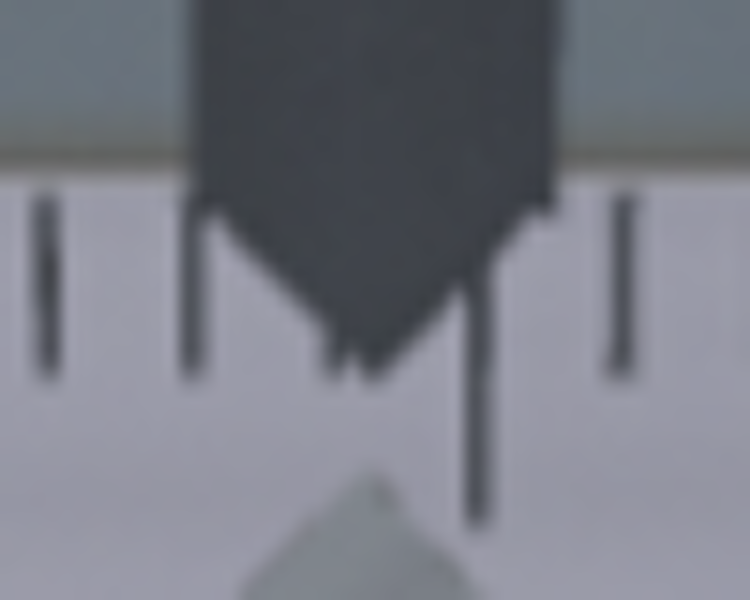

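```bash
python3 - <<'E'
from h import *
st=status.get_state(); f=viewer.grab_frame("wrist")
print(off(f,st,(284.8,110.3),(284.93,116.3),.130))
im=cv2.imread('pics/w14.png').astype(float).mean(2)
# symmetric-centreline: pointer dark-mask row centroids, mark vs scale
for r in range(100,112):
    row=im[r,270:300]; m=row<95
    # subpixel edges at threshold
    xs=np.where(row<110)[0]
    print(r,270+xs.min() if len(xs) else None,270+xs.max() if len(xs) else None,np.round(row[::1]).astype(int).tolist())
for r in range(114,126): print(r,np.round(im[r,272:300]).astype(int).tolist())
# slide x-direction in image at that place, (col shift per row)
B=atz(f,(284.93,116.3),.042,st); x=np.array([np.cos(.13),np.sin(.13),0])
print(proj(f,B+x*.01,st),proj(f,B,st),proj(f,B-x*.005,st))
E
```

```text
-0.07302084117627082
100 272 293 [160, 157, 89, 110, 142, 98, 70, 65, 67, 68, 68, 68, 69, 69, 69, 69, 69, 68, 68, 68, 67, 66, 65, 72, 114, 153, 157, 157, 158, 157]
101 272 293 [160, 158, 90, 113, 156, 135, 95, 71, 67, 67, 69, 68, 68, 70, 69, 69, 69, 69, 67, 68, 67, 66, 69, 106, 144, 159, 159, 159, 160, 159]
102 272 292 [162, 158, 89, 113, 159, 160, 136, 98, 71, 68, 68, 68, 70, 69, 69, 69, 68, 69, 68, 67, 66, 65, 83, 143, 159, 161, 160, 160, 160, 159]
103 272 292 [161, 157, 89, 112, 157, 162, 159, 138, 100, 73, 67, 69, 69, 69, 69, 69, 69, 68, 67, 66, 68, 67, 94, 155, 160, 160, 159, 159, 160, 159]
104 272 292 [160, 157, 89, 112, 156, 161, 161, 158, 138, 100, 74, 69, 69, 69, 68, 68, 67, 67, 65, 71, 100, 70, 94, 155, 160, 159, 158, 159, 159, 159]
105 272 292 [161, 157, 88, 112, 157, 161, 160, 161, 158, 138, 101, 73, 68, 68, 68, 67, 67, 66, 68, 97, 139, 82, 93, 154, 160, 159, 159, 159, 159, 158]
106 272 292 [161, 157, 89, 112, 156, 160, 159, 160, 160, 159, 138, 98, 71, 67, 68, 67, 66, 68, 95, 134, 155, 87, 93, 153, 159, 158, 157, 158, 158, 158]
107 272 292 [160, 157, 89, 112, 155, 159, 15
[... 1855 characters left out ...]
54, 156, 157, 157, 157, 157, 157, 157, 156, 156]
122 [158, 158, 159, 158, 157, 147, 134, 133, 133, 133, 133, 133, 131, 131, 129, 128, 126, 125, 141, 157, 159, 158, 158, 158, 157, 158, 157, 158]
123 [159, 160, 159, 159, 147, 134, 133, 134, 134, 134, 134, 133, 131, 130, 128, 127, 126, 126, 127, 150, 159, 159, 159, 158, 159, 159, 159, 159]
124 [159, 159, 159, 155, 136, 133, 134, 134, 134, 133, 132, 131, 130, 128, 126, 128, 128, 128, 129, 139, 152, 158, 159, 159, 159, 159, 159, 159]
125 [159, 159, 150, 140, 134, 133, 135, 134, 133, 132, 131, 129, 128, 127, 127, 128, 128, 129, 129, 131, 141, 153, 158, 159, 160, 159, 159, 160]
[284.88610094 136.32332777] [284.93 116.3 ] [284.95264783 105.96982585]
```

```bash
python3 -c "
import cv2
im=cv2.imread('pics/w14.png'); cv2.imwrite('pics/w14y.png',cv2.resize(im[92:152,250:320],(700,600),interpolation=cv2.INTER_NEAREST))"
```

```text
(no output)
```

View pics/w14y.png

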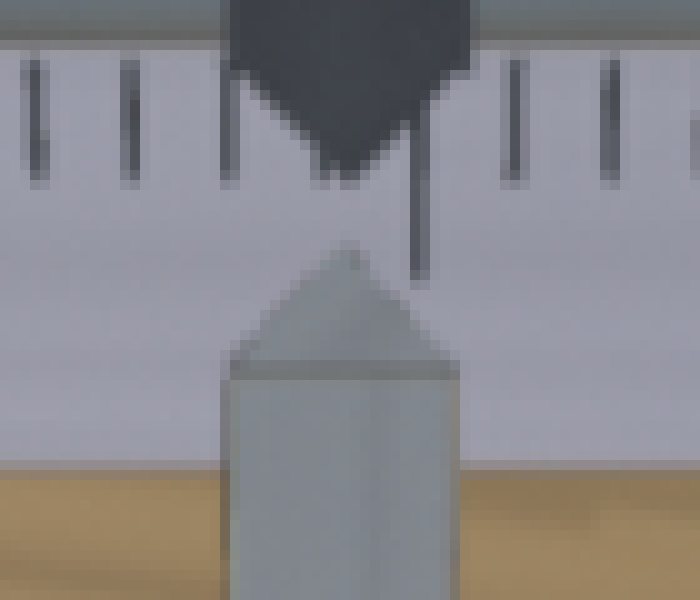

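```bash
python3 - <<'E'
import cv2,numpy as np
for n in ("w8","w10","w14"):
    im=cv2.imread(f'pics/{n}.png').astype(float).mean(2)
    cv2.imwrite(f'pics/{n}c.png',cv2.resize(im[95:135,265:305],(600,600),interpolation=cv2.INTER_NEAREST))
    def cross(row,th,c0,c1):
        xs=[i for i in range(c0,c1) if row[i]<th]
        if len(xs)<2: return None
        l,r=xs[0],xs[-1]
        L=l-(th-row[l])/(row[l-1]-row[l]); Rr=r+(th-row[r])/(row[r+1]-row[r]); return L,Rr
    print(n)
    for r in range(96,150):
        a=cross(im[r],115,281,290) if 0 else None
        row=im[r]
        # major tick
        s=row[286:298]; 
        w=np.clip(150-im[r,287:296],0,None)
        c=cross(row,146,268,289)
        p=cross(row,115,277,291)
        print(r,"p",np.round(p,2).tolist()+[round(sum(p)/2,2)] if p else None,"m",np.round(c,2).tolist()+[round(sum(c)/2,2)] if c else None,"tick",round((w*np.arange(287,296)).sum()/max(w.sum(),1),2))
E
```

```text
w8
96 p [277.57, 306.78, np.float64(292.17)] m [271.15, 529.0, np.float64(400.08)] tick 289.49
97 p [278.58, 291.88, np.float64(285.23)] m [271.17, 168.0, np.float64(219.58)] tick 289.0
98 p [279.45, 290.89, np.float64(285.17)] m [271.18, 208.67, np.float64(239.92)] tick 288.7
99 p [280.23, 290.73, np.float64(285.48)] m [271.2, 295.44, np.float64(283.32)] tick 288.6
100 p [280.57, 290.67, np.float64(285.62)] m [271.2, 289.78, np.float64(280.49)] tick 288.51
101 p [280.6, 290.63, np.float64(285.61)] m [271.19, 288.81, np.float64(280.0)] tick 288.54
102 p [280.61, 290.62, np.float64(285.61)] m [271.2, 287.87, np.float64(279.53)] tick 288.97
103 p [280.7, 290.64, np.float64(285.67)] m [271.18, 287.42, np.float64(279.3)] tick 289.81
104 p None m [271.37, 286.27, np.float64(278.82)] tick 290.25
105 p None m None tick 290.25
106 p None m None tick 290.26
107 p None m None tick 290.27
108 p None m None tick 290.27
109 p None m None tick 290.27
110 p None m None tick 290.28
111 p None m [281.4, 285.0, np.float64(283.2)] tick 290.28
112 p None m [280.3, 286.16, np.float64(283.23)] tick 290.28
[... 8954 characters left out ...]
.33, np.float64(258.17)] tick 291.14
142 p None m [-inf, 295.67, np.float64(-inf)] tick 291.17
143 p None m [217.0, 296.6, np.float64(256.8)] tick 291.21
144 p None m [242.5, 293.11, np.float64(267.81)] tick 291.22
145 p None m [-inf, 294.14, np.float64(-inf)] tick 291.23
146 p None m [-inf, 329.0, np.float64(-inf)] tick 291.3
147 p None m [326.0, 295.33, np.float64(310.67)] tick 291.38
148 p None m [331.0, 293.62, np.float64(312.31)] tick 291.33
149 p None m [194.0, 295.33, np.float64(244.67)] tick 291.28[ WARN:0@0.027] global loadsave.cpp:1063 imwrite_ Unsupported depth image for selected encoder is fallbacked to CV_8U.
<stdin>:9: RuntimeWarning: divide by zero encountered in scalar divide
```

Readings differ by up to 0.5 mm depending on which part of the marker's edge I use (0 to +0.5 mm still past). I'll look from a little closer.

Call:
apply_moves(steps=[{"slide":[0,2,8],"twist":[0,0,0],"claw":0.5},{"slide":[0,2,17],"twist":[0,0,0],"claw":0.5},{"slide":[0,2,17],"twist":[0,0,0],"claw":0.5}])

```text
clock: 25.4
tool_pos: [0.7068, 0.0063, 0.0321]
eef_rot: [-0.202, 3.13, -0.004]
ft_force: [-0.6, -0.7, -0.1]
grip_width: 0.0425
```

```bash
python3 look.py w15;python3 - <<'E'
import cv2
im=cv2.imread('pics/w15.png'); cv2.imwrite('pics/w15z.png',cv2.resize(im[85:145,250:320],(700,600),interpolation=cv2.INTER_NEAREST))
E
```

```text
index [279.  107.8] 0.76 [ 0.6248 -0.0049  0.042 ]
mark [282.5 110.5] 0.56 [ 0.6257 -0.0032  0.042 ]
short by mm 1.6
25.4 [0.70684369 0.00633751 0.03207256] 0.042485558966685884 [-0.6 -0.7 -0.1]
angle 54.8 r 0.2217 Frad -0.9 Ftan 0.1
```

View pics/w15z.png

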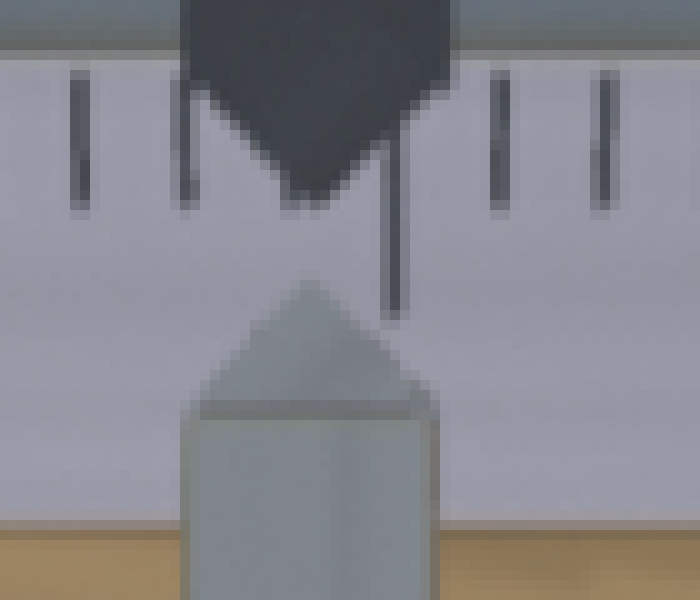

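Closer up, the pointer axis is about 0.8 px (0.35 mm) past the marker axis. One more 10° back finishes it.

```bash
python3 - <<'E'
from h import *
print(goto([.5551,-.2109,.215],[-.1296,.9916]),goto([.5551,-.2109,.139],[-.1296,.9916]))
E
```

```text
(array([ 177.9, -196.3, -181.8]), array([0.003, 0.008, 1.57 ])) (array([ 178.4, -196.1, -105.8]), array([0.003, 0.008, 1.57 ]))
```

Call:
apply_moves(steps=[{"slide":[0,0,-50],"twist":[0,0,0],"claw":0.6},{"slide":[0,0,-100],"twist":[0,0,0.1],"claw":0.6},{"slide":[0,0,-150],"twist":[0,0,0.25],"claw":0.6},{"slide":[20,-30,-182],"twist":[0,0,0.4],"claw":0.6},{"slide":[50,-65,-182],"twist":[0,0,0.55],"claw":0.6},{"slide":[80,-100,-182],"twist":[0,0,0.7],"claw":0.6},{"slide":[110,-135,-182],"twist":[0,0,0.85],"claw":0.6},{"slide":[145,-170,-182],"twist":[0,0,1.0],"claw":0.6},{"slide":[178,-196,-182],"twist":[0,0,1.15],"claw":0.6},{"slide":[178,-196,-182],"twist":[0,0,1.3],"claw":0.6},{"slide":[178,-196,-182],"twist":[0,0,1.45],"claw":0.6},{"slide":[178,-196,-182],"twist":[0.003,0.008,1.57],"claw":0.6},{"slide":[178.2,-196,-140],"twist":[0.003,0.008,1.57],"claw":0.6},{"slide":[178.4,-196,-106],"twist":[0.003,0.008,1.57],"claw":0.6},{"slide":[178.4,-196,-106],"twist":[0.003,0.008,1.57],"claw":0.4},{"slide":[178.4,-196,-106],"twist":[0.003,0.008,1.57],"claw":0.15},{"slide":[178.4,-196,-106],"twist":[0.003,0.008,1.57],"claw":0.15},{"slide":[178.4,-196,-106],"twist":[0.003,0.008,1.57],"claw":0.15}], grip_force=50)

```text
clock: 27.4
tool_pos: [0.5557, -0.211, 0.141]
eef_rot: [2.072, 2.359, 0.001]
ft_force: [-0.1, 0.4, -1.4]
grip_width: 0.0175
```

```bash
python3 - <<'E'
from h import *
arc(np.array([.5785,-.1747]),3,-3.4)
st=status.get_state(); print(st["tool_pos"],st["grip_width"],st["ft_force"])
E
```

```text
a0 -122.1 r 0.0428
[1.5, -2.0, -0.0] [3.3, -3.8, -0.0] [5.2, -5.6, -0.0] 
[ 0.55572629 -0.21096385  0.14097324] 0.01748774340889593 [-0.12448693  0.40405038 -1.41176157]
```

Call:
apply_moves(steps=[{"slide":[1.7,-2.2,0.5],"twist":[0,0,0],"claw":0.15},{"slide":[3.7,-4.3,0.5],"twist":[0,0,0],"claw":0.15},{"slide":[5.9,-6.2,0.5],"twist":[0,0,0],"claw":0.15},{"slide":[5.9,-6.2,0.5],"twist":[0,0,0],"claw":0.15}])

```text
clock: 27.8
tool_pos: [0.5489, -0.2059, 0.1412]
eef_rot: [2.071, 2.359, 0.001]
ft_force: [2.5, -2.2, -4.5]
grip_width: 0.0178
```

```bash
python3 look.py w16; python3 - <<'E'
from h import *
print(goto([.7060,.0055,.034],[-.9916,-.1296]))
E
```

```text
knob_mid [287.1 260.6] 0.6 [ 0.5528 -0.2063  0.1365]
27.8 [ 0.54890422 -0.20593356  0.14115576] 0.017753779442938166 [ 2.5 -2.2 -4.5]
angle -134.0 r 0.0433 Frad -0.1 Ftan 3.3
(array([189.8, 182.8, 107.1]), array([ 0.   ,  0.003, -1.571]))
```

Call:
apply_moves(steps=[{"slide":[0,0,0],"twist":[0,0,0],"claw":0.5},{"slide":[0,0,0],"twist":[0,0,0],"claw":0.5},{"slide":[0,0,-40],"twist":[0,0,0],"claw":0.5},{"slide":[0,0,-75],"twist":[0,0,0],"claw":0.5},{"slide":[40,30,-75],"twist":[0,0,-0.15],"claw":0.5},{"slide":[75,60,-75],"twist":[0,0,-0.3],"claw":0.5},{"slide":[110,90,-75],"twist":[0,0,-0.45],"claw":0.5},{"slide":[145,120,-75],"twist":[0,0,-0.6],"claw":0.5},{"slide":[180,150,-75],"twist":[0,0,-0.75],"claw":0.5},{"slide":[190,183,-75],"twist":[0,0,-0.9],"claw":0.5},{"slide":[190,183,-75],"twist":[0,0,-1.05],"claw":0.5},{"slide":[190,183,-45],"twist":[0,0,-1.2],"claw":0.5},{"slide":[190,183,-10],"twist":[0,0,-1.35],"claw":0.5},{"slide":[190,183,30],"twist":[0,0,-1.5],"claw":0.5},{"slide":[190,183,75],"twist":[0,0,-1.57],"claw":0.5},{"slide":[190,183,105],"twist":[0,0,-1.57],"claw":0.5},{"slide":[190,183,107],"twist":[0,0,-1.57],"claw":0.5},{"slide":[190,183,107],"twist":[0,0,-1.57],"claw":0.5}])

```text
clock: 29.8
tool_pos: [0.7063, 0.0058, 0.0347]
eef_rot: [-0.201, 3.133, -0.002]
ft_force: [0.4, 0.2, 0.0]
grip_width: 0.0428
```

```bash
python3 look.py w17;python3 - <<'E'
import cv2
im=cv2.imread('pics/w17.png'); cv2.imwrite('pics/w17z.png',cv2.resize(im[85:145,250:320],(700,600),interpolation=cv2.INTER_NEAREST))
E
```

```text
index [284.2 108.5] 0.88 [ 0.6242 -0.0031  0.042 ]
mark [283.2 112.5] 0.55 [ 0.626  -0.0034  0.042 ]
short by mm -0.45
29.8 [0.70633516 0.00575023 0.03470705] 0.04277673375442296 [0.4 0.2 0. ]
angle 54.8 r 0.2209 Frad 0.4 Ftan -0.2
```

View pics/w17z.png

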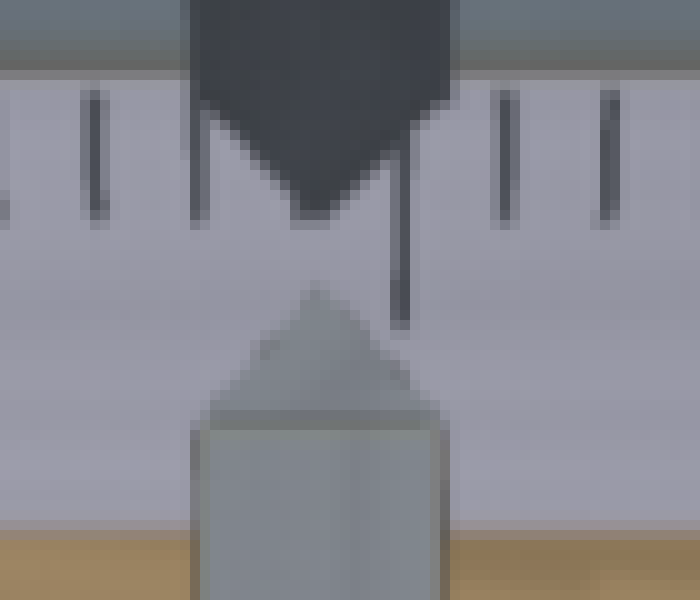

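The pointer's sloping edges centre on 320 (zoomed), the marker body on 320, and both tips on about 315. They are level to within about 0.2 mm. Now the lever: I'll hover behind the pin with the jaws shut and look.

```bash
cat >> h.py <<'E'
SX=np.array([np.cos(.13),np.sin(.13)]);SY=np.array([-np.sin(.13),np.cos(.13)])
PIV=np.array([.539,.1277])
def lev(a,d,z,piv=None,st=None):
    p=PIV if piv is None else piv
    u=-np.cos(a)*SX+np.sin(a)*SY; t=np.sin(a)*SX+np.cos(a)*SY
    return goto([*(p+.07*u-d*t),z],t,st)
E
python3 - <<'E'
from h import *
print(lev(.15,.045,.21)); print(status.get_state()["joint_positions"])
E
```

```text
(array([ 226.2,  108. , -174.8]), array([0.003, 0.006, 1.719]))
[-2.74064544e-02  2.82850741e-01  1.55463353e+00 -1.33310142e-03
  1.29880968e+00 -1.72648841e+00]
```

Call:
apply_moves(steps=[{"slide":[0,0,-50],"twist":[0,0,0.1],"claw":0.3},{"slide":[0,0,-100],"twist":[0,0,0.25],"claw":0.1},{"slide":[0,0,-150],"twist":[0,0,0.4],"claw":0},{"slide":[30,15,-175],"twist":[0,0,0.55],"claw":0},{"slide":[70,33,-175],"twist":[0,0,0.7],"claw":0},{"slide":[110,52,-175],"twist":[0,0,0.85],"claw":0},{"slide":[150,71,-175],"twist":[0,0,1.0],"claw":0},{"slide":[190,90,-175],"twist":[0,0,1.15],"claw":0},{"slide":[226,108,-175],"twist":[0,0,1.3],"claw":0},{"slide":[226,108,-175],"twist":[0,0,1.45],"claw":0},{"slide":[226,108,-175],"twist":[0,0,1.6],"claw":0},{"slide":[226,108,-175],"twist":[0.003,0.006,1.72],"claw":0},{"slide":[226,108,-175],"twist":[0.003,0.006,1.72],"claw":0}])

```text
clock: 31.3
tool_pos: [0.4684, 0.0842, 0.2116]
eef_rot: [2.246, 2.196, 0.002]
ft_force: [0.7, -0.9, -1.0]
grip_width: -0.0002
```

```bash
python3 - <<'E'
from h import *
st=status.get_state(); f=viewer.grab_frame("wrist")
cv2.imwrite("pics/w18.png",f["frame"][:,:,::-1])
for t in ("lever_pin","lever_pivot"):
    for px,c in spots("wrist",[t],1)[t]: print(t,px.round(1),round(c,2),atz(f,px,.11,st).round(4))
print(st["clock"],st["tool_pos"],st["joint_positions"][5],st["grip_width"],st["ft_force"])
for z in (.09,.11,.132): print(proj(f,[*PIV,z],st))
E
```

```text
lever_pin [281.4 158.8] 0.96 [0.4698 0.1283 0.11  ]
31.3 [0.46841875 0.08415522 0.21162124] 0.14667401554361784 -0.00022545086595818963 [ 0.65000086 -0.92409911 -0.98261522]
[357.58851389 154.43668729]
[363.29334898 157.67742673]
[370.64027455 161.8509867 ]
```

View pics/w18.png

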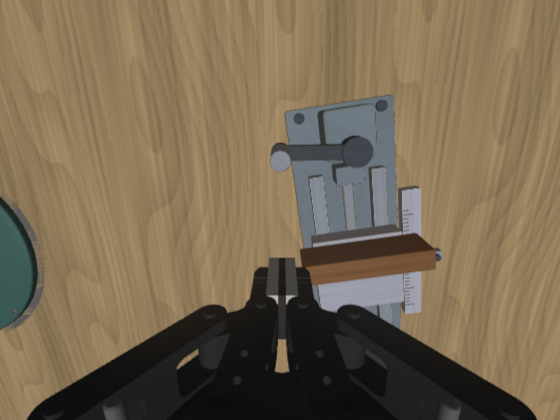

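The pin is at (281,158), which is about 0.14 rad, and the pivot at (357,152), as predicted. Next I'll compute the push arc.

```bash
python3 - <<'E'
from h import *
st=status.get_state()
for a,d,z in [(.15,.045,.165),(.15,.045,.122),(.14,.030,.120)]+[(a,.0195,.120) for a in np.arange(.15,1.16,.1)]:
    s,t=lev(a,d,z,st=st); print(round(a,2),d,s.tolist(),t.tolist())
E
```

```text
0.15 0.045 [-0.0, -0.3, 45.8] [0.001, -0.0, 0.003]
0.15 0.045 [-0.0, -0.4, 88.8] [0.001, -0.0, 0.003]
0.14 0.03 [14.3, -0.0, 90.8] [0.001, -0.0, -0.007]
0.15 0.0195 [25.5, -0.3, 90.8] [0.001, -0.0, 0.003]
0.25 0.0195 [32.6, -1.9, 90.8] [0.001, -0.0, 0.103]
0.35 0.0195 [39.8, -2.7, 90.8] [0.001, -0.0, 0.203]
0.45 0.0195 [47.0, -2.9, 90.8] [0.001, -0.0, 0.303]
0.55 0.0195 [54.3, -2.3, 90.8] [0.001, -0.0, 0.403]
0.65 0.0195 [61.4, -1.0, 90.8] [0.001, -0.0, 0.503]
0.75 0.0195 [68.4, 1.1, 90.8] [0.001, -0.0, 0.603]
0.85 0.0195 [75.1, 3.8, 90.8] [0.001, -0.0, 0.703]
0.95 0.0195 [81.6, 7.1, 90.8] [0.001, -0.0, 0.803]
1.05 0.0195 [87.7, 11.1, 90.8] [0.0, -0.001, 0.903]
1.15 0.0195 [93.3, 15.7, 90.8] [0.0, -0.001, 1.003]
```

First I'll descend and take the lever partway, to a=0.55.

Call:
apply_moves(steps=[{"slide":[0,0,45],"twist":[0,0,0],"claw":0},{"slide":[0,0,88],"twist":[0,0,0],"claw":0},{"slide":[14,0,91],"twist":[0,0,0],"claw":0},{"slide":[20,0,91],"twist":[0,0,0],"claw":0},{"slide":[25.5,0,91],"twist":[0,0,0],"claw":0},{"slide":[32.6,-1.9,91],"twist":[0,0,0.1],"claw":0},{"slide":[39.8,-2.7,91],"twist":[0,0,0.2],"claw":0},{"slide":[47,-2.9,91],"twist":[0,0,0.3],"claw":0},{"slide":[54.3,-2.3,91],"twist":[0,0,0.4],"claw":0}])

```text
clock: 32.35
tool_pos: [0.468, 0.1394, 0.1224]
eef_rot: [2.635, 1.709, 0.006]
ft_force: [-0.5, -0.2, -0.1]
grip_width: -0.0001
```

```bash
python3 - <<'E'
from h import *
st=status.get_state(); f=viewer.grab_frame("wrist")
cv2.imwrite("pics/w19.png",f["frame"][:,:,::-1])
for t in ("lever_pin","lever_pivot"):
    for px,c in spots("wrist",[t],1)[t]: print(t,px.round(1),round(c,2),atz(f,px,.11,st).round(4))
print(st["clock"],st["tool_pos"],st["ft_force"])
for a,d,z in [(a,.0195,.120) for a in np.arange(.65,1.21,.1)]:
    s,t=lev(a,d,z,st=st); print(round(a,2),d,s.tolist(),t.tolist())
E
```

```text
lever_pin [286.8 266. ] 0.61 [0.4677 0.1303 0.11  ]
lever_pivot [394.7 221.9] 0.58 [0.5376 0.1309 0.11  ]
32.35 [0.46802626 0.13940742 0.12239727] [-0.46713051 -0.16087274 -0.074372  ]
0.65 0.0195 [5.8, -2.0, 2.4] [0.003, -0.003, 0.1]
0.75 0.0195 [13.0, -2.9, 2.4] [0.003, -0.003, 0.2]
0.85 0.0195 [20.3, -3.1, 2.4] [0.003, -0.003, 0.3]
0.95 0.0195 [27.5, -2.5, 2.5] [0.003, -0.003, 0.4]
1.05 0.0195 [34.7, -1.2, 2.5] [0.002, -0.003, 0.5]
1.15 0.0195 [41.7, 0.8, 2.5] [0.002, -0.003, 0.6]
```

View pics/w19.png

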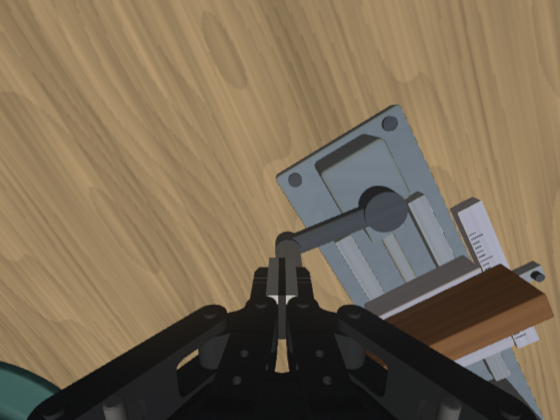

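The lever did not move, with the arm still pointing at about 0.17 rad and no contact force. The fingers seem to pass above the pin, and likewise earlier above the knob. I'll check the true fingertip height with a fixed camera.

```bash
python3 - <<'E'
from h import *
st=status.get_state(); p=st["tool_pos"]
for n in ("scene","side"):
    f=viewer.grab_frame(n); im=f["frame"][:,:,::-1].copy()
    q=proj(f,p); q2=proj(f,p-[0,0,.022]); q3=proj(f,p+[0,0,.015]); pb=proj(f,[.4698,.1283,.09]); pt=proj(f,[.4698,.1283,.132])
    print(n,q,q2,q3,pb,pt)
    c0,r0=int(q[0])-50,int(q[1])-45
    z=cv2.resize(im[max(r0,0):r0+75,c0:c0+100],(800,600),interpolation=cv2.INTER_CUBIC)
    for (u,v),col in ((q,(0,255,0)),(q2,(0,0,255)),(q3,(255,0,255)),(pb,(255,255,0)),(pt,(0,255,255))):
        cv2.circle(z,(int((u-c0+.5)*8),int((v-max(r0,0)+.5)*8)),5,col,2)
    cv2.imwrite(f"pics/{n}_f.png",z)
E
```

```text
scene [325.71541453 227.96169821] [325.1408822  233.33405822] [326.11464282 224.22857822] [321.70051639 233.98845564] [322.72506828 223.72692932]
side [287.94214028 254.25692058] [287.81817428 258.86102527] [288.02844385 251.0516008 ] [288.10417316 257.60661656] [288.34777451 248.78159064]
```

View pics/scene_f.png

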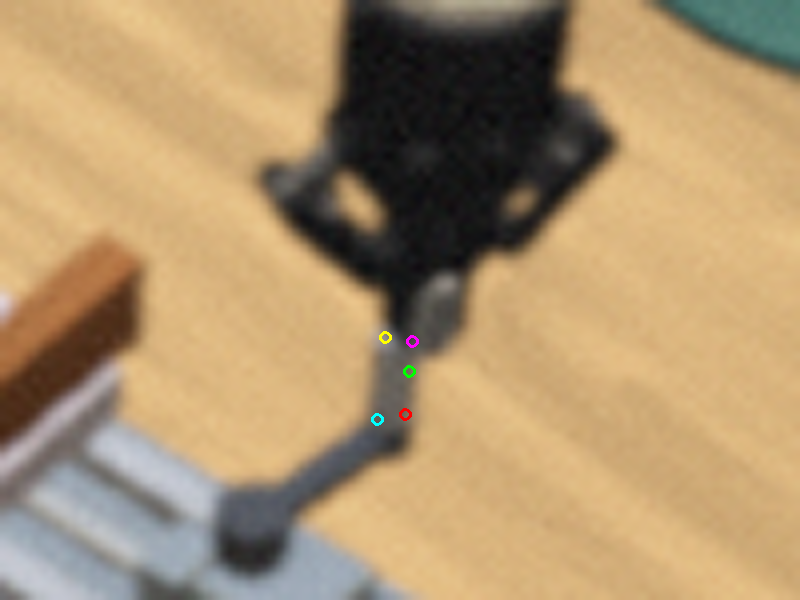

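View pics/side_f.png

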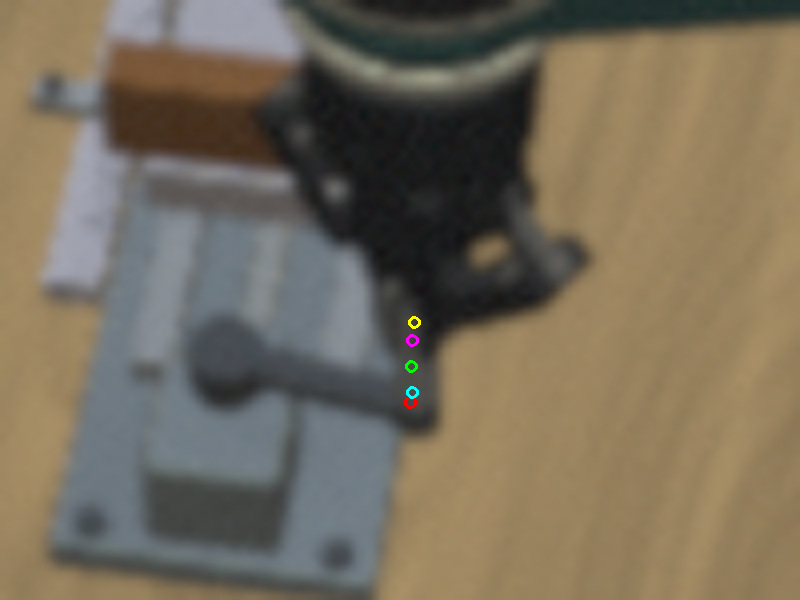

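Confirmed: the real fingertips end about 14 mm above the reported TCP, above the pin top. That also explains the earlier slip off the knob. I'll back off, go lower (TCP at about 0.094), and push again.

```bash
python3 - <<'E'
from h import *
st=status.get_state()
for a,d,z in [(.15,.05,.124),(.15,.05,.094),(.15,.035,.094)]+[(a,.0195,.094) for a in np.arange(.1,.71,.1)]:
    s,t=lev(a,d,z,st=st); print(round(a,2),d,s.tolist(),t.tolist())
E
```

```text
0.15 0.05 [-54.4, 24.3, -3.0] [0.002, -0.001, -0.394]
0.15 0.05 [-54.4, 24.2, 27.0] [0.002, -0.001, -0.394]
0.15 0.035 [-40.6, 18.5, 27.1] [0.002, -0.001, -0.394]
0.1 0.0195 [-29.1, 14.9, 27.1] [0.002, -0.001, -0.444]
0.2 0.0195 [-23.3, 10.4, 27.1] [0.002, -0.001, -0.344]
0.3 0.0195 [-17.2, 6.5, 27.1] [0.002, -0.001, -0.244]
0.4 0.0195 [-10.7, 3.2, 27.1] [0.002, -0.002, -0.144]
0.5 0.0195 [-3.9, 0.6, 27.1] [0.002, -0.002, -0.044]
0.6 0.0195 [3.1, -1.3, 27.1] [0.002, -0.002, 0.056]
0.7 0.0195 [10.2, -2.5, 27.1] [0.002, -0.002, 0.156]
```

Call:
apply_moves(steps=[{"slide":[-25,11,-6],"twist":[0,0,-0.15],"claw":0},{"slide":[-50,22,-3],"twist":[0,0,-0.3],"claw":0},{"slide":[-54.4,24.3,0],"twist":[0,0,-0.394],"claw":0},{"slide":[-54.4,24.3,27],"twist":[0,0,-0.394],"claw":0},{"slide":[-40.6,18.5,27],"twist":[0,0,-0.394],"claw":0},{"slide":[-33,16.5,27],"twist":[0,0,-0.42],"claw":0},{"slide":[-29,14.9,27],"twist":[0,0,-0.44],"claw":0},{"slide":[-23.3,10.4,27],"twist":[0,0,-0.344],"claw":0},{"slide":[-17.2,6.5,27],"twist":[0,0,-0.244],"claw":0},{"slide":[-10.7,3.2,27],"twist":[0,0,-0.144],"claw":0},{"slide":[-3.9,0.6,27],"twist":[0,0,-0.044],"claw":0}])

```text
clock: 33.7
tool_pos: [0.4668, 0.1347, 0.0948]
eef_rot: [2.592, 1.772, 0.004]
ft_force: [-2.3, -4.7, 0.8]
grip_width: 0.0002
```

```bash
python3 - <<'E'
from h import *
st=status.get_state(); f=viewer.grab_frame("wrist")
cv2.imwrite("pics/w20.png",f["frame"][:,:,::-1])
print(st["clock"],st["tool_pos"],st["ft_force"])
for a,d,z in [(a,.0195,.094) for a in np.arange(.6,1.21,.1)]:
    s,t=lev(a,d,z,st=st); print(round(a,2),d,s.tolist(),t.tolist())
E
```

```text
33.7 [0.46676461 0.13472829 0.09481724] [-2.26011497 -4.68744538  0.78031745]
0.6 0.0195 [7.2, -1.7, 0.8] [0.003, -0.001, 0.098]
0.7 0.0195 [14.4, -2.6, 0.8] [0.003, -0.001, 0.198]
0.8 0.0195 [21.6, -2.8, 0.8] [0.003, -0.001, 0.298]
0.9 0.0195 [28.9, -2.2, 0.8] [0.002, -0.001, 0.398]
1.0 0.0195 [36.0, -1.0, 0.8] [0.002, -0.002, 0.498]
1.1 0.0195 [43.0, 1.0, 0.9] [0.002, -0.002, 0.598]
1.2 0.0195 [49.8, 3.7, 0.9] [0.002, -0.002, 0.698]
```

View pics/w20.png

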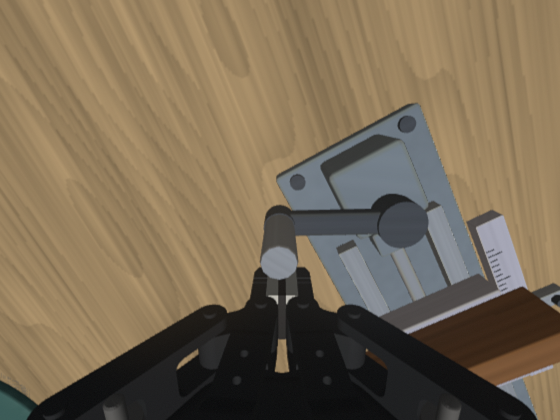

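The pin is now against the fingers at about 5 N, and the lever is at about 0.5 rad. Continuing.

Call:
apply_moves(steps=[{"slide":[7.2,-1.7,0.5],"twist":[0,0,0.1],"claw":0},{"slide":[14.4,-2.6,0.5],"twist":[0,0,0.2],"claw":0},{"slide":[21.6,-2.8,0.5],"twist":[0,0,0.3],"claw":0},{"slide":[28.9,-2.2,0.5],"twist":[0,0,0.4],"claw":0},{"slide":[36,-1,0.5],"twist":[0,0,0.5],"claw":0},{"slide":[43,1,0.5],"twist":[0,0,0.6],"claw":0}])

```text
clock: 34.35
tool_pos: [0.4835, 0.1753, 0.0948]
eef_rot: [3.004, 0.918, 0.004]
ft_force: [-4.9, -2.0, 0.1]
grip_width: -0.0004
```

```bash
cat > lv.py <<'E'
from h import *
import sys
st=status.get_state(); f=viewer.grab_frame("wrist")
cv2.imwrite(f"pics/{sys.argv[1]}.png",f["frame"][:,:,::-1])
xt=R.from_rotvec(st["eef_rot"]).as_matrix()[:2,0]
print(st["clock"],st["tool_pos"],st["ft_force"],"along x",-st["ft_force"][:2]@xt)
for a,d,z in [(a,.0195,.094) for a in (1.15,1.2,1.25,1.3,1.35)]:
    s,t=lev(a,d,z,st=st); print(round(a,2),d,s.tolist(),t.tolist())
E
python3 lv.py w21
```

```text
34.35 [0.48350592 0.17526751 0.09481353] [-4.91217753 -1.98839644  0.05550753] along x 5.184685019320021
1.15 0.0195 [2.9, -0.3, 0.8] [0.001, -0.002, 0.042]
1.2 0.0195 [6.5, -1.0, 0.8] [0.001, -0.002, 0.092]
1.25 0.0195 [10.1, -1.6, 0.8] [0.001, -0.002, 0.142]
1.3 0.0195 [13.7, -2.0, 0.8] [0.001, -0.002, 0.192]
1.35 0.0195 [17.3, -2.2, 0.8] [0.001, -0.002, 0.242]
```

View pics/w21.png

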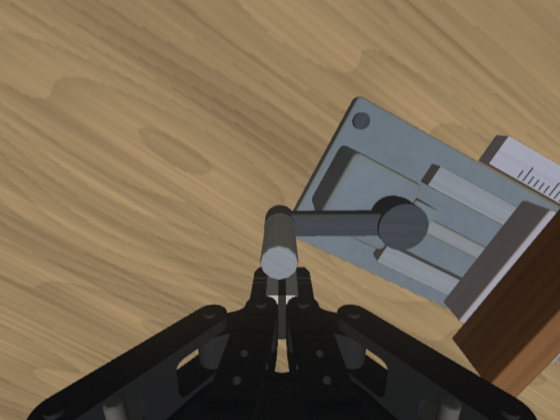

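Call:
apply_moves(steps=[{"slide":[2.9,-0.3,0.5],"twist":[0,0,0.042],"claw":0},{"slide":[5.5,-0.8,0.5],"twist":[0,0,0.08],"claw":0},{"slide":[8,-1.3,0.5],"twist":[0,0,0.115],"claw":0},{"slide":[9.5,-1.5,0.5],"twist":[0,0,0.135],"claw":0},{"slide":[10.5,-1.6,0.5],"twist":[0,0,0.15],"claw":0}])

```text
clock: 34.9
tool_pos: [0.492, 0.183, 0.0947]
eef_rot: [-3.066, -0.684, -0.005]
ft_force: [-5.0, 0.6, 2.5]
grip_width: 0.0001
```

```bash
python3 lv.py w22
```

```text
34.9 [0.49198784 0.1829966  0.09467103] [-4.98462005  0.62329609  2.53395985] along x 4.247551397605505
1.15 0.0195 [-8.1, 2.6, 0.6] [0.001, -0.003, -0.112]
1.2 0.0195 [-4.7, 1.4, 0.7] [0.001, -0.003, -0.062]
1.25 0.0195 [-1.3, 0.3, 0.7] [0.0, -0.003, -0.012]
1.3 0.0195 [2.2, -0.7, 0.7] [0.0, -0.003, 0.038]
1.35 0.0195 [5.8, -1.4, 0.7] [0.0, -0.003, 0.088]
```

Call:
apply_moves(steps=[{"slide":[1,-0.3,0],"twist":[0,0,0.015],"claw":0},{"slide":[2,-0.6,0],"twist":[0,0,0.03],"claw":0},{"slide":[3,-0.8,0],"twist":[0,0,0.04],"claw":0},{"slide":[3,-0.8,0],"twist":[0,0,0.04],"claw":0}])

```text
clock: 35.35
tool_pos: [0.494, 0.1847, 0.0946]
eef_rot: [3.08, 0.619, 0.003]
ft_force: [-9.7, -2.5, 3.5]
grip_width: 0.0001
```

```bash
python3 lv.py w23
```

```text
35.35 [0.49403714 0.18472902 0.09462189] [-9.66637473 -2.50781986  3.4529892 ] along x 9.884393323417564
1.15 0.0195 [-10.6, 3.8, 0.6] [0.001, -0.002, -0.154]
1.2 0.0195 [-7.2, 2.4, 0.6] [0.001, -0.002, -0.104]
1.25 0.0195 [-3.8, 1.1, 0.6] [0.001, -0.002, -0.054]
1.3 0.0195 [-0.4, 0.1, 0.6] [0.001, -0.002, -0.004]
1.35 0.0195 [3.2, -0.8, 0.6] [0.001, -0.002, 0.046]
```

View pics/w23.png

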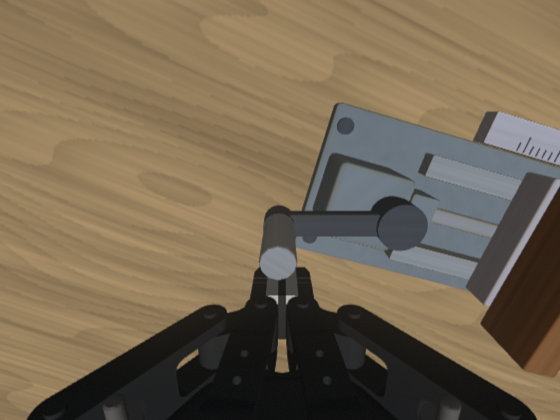

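10 N against the stop. Pushing a little more.

Call:
apply_moves(steps=[{"slide":[0.7,-0.1,0],"twist":[0,0,0.005],"claw":0},{"slide":[1,-0.2,0],"twist":[0,0,0.01],"claw":0},{"slide":[1,-0.2,0],"twist":[0,0,0.01],"claw":0}])

```text
clock: 35.7
tool_pos: [0.494, 0.1848, 0.0946]
eef_rot: [3.082, 0.604, -0.001]
ft_force: [-15.1, -5.0, 7.3]
grip_width: -0.0004
```

```bash
python3 lv.py w24
```

```text
35.7 [0.49400264 0.18484919 0.09456942] [-15.07360823  -5.03639501   7.27249795] along x 15.85963232318762
1.15 0.0195 [-10.6, 4.0, 0.6] [0.001, 0.001, -0.164]
1.2 0.0195 [-7.2, 2.6, 0.6] [0.001, 0.001, -0.114]
1.25 0.0195 [-3.8, 1.3, 0.6] [0.001, 0.001, -0.064]
1.3 0.0195 [-0.4, 0.2, 0.6] [0.001, 0.001, -0.014]
1.35 0.0195 [3.1, -0.8, 0.6] [0.001, 0.001, 0.036]
```

15.9 N along the push, firm and under 25 N. Now withdraw straight back and up.

Call:
apply_moves(steps=[{"slide":[-5,0,0],"twist":[0,0,0],"claw":0},{"slide":[-25,0,0],"twist":[0,0,0],"claw":0},{"slide":[-40,0,0],"twist":[0,0,0],"claw":0},{"slide":[-40,0,-50],"twist":[0,0,0],"claw":0},{"slide":[-40,0,-100],"twist":[0,0,0],"claw":0},{"slide":[-60,0,-150],"twist":[0,0,0],"claw":0},{"slide":[-80,0,-190],"twist":[0,0,0],"claw":0},{"slide":[-80,0,-190],"twist":[0,0,0],"claw":0}])

```text
clock: 36.55
tool_pos: [0.4201, 0.1547, 0.2915]
eef_rot: [3.083, 0.604, 0.015]
ft_force: [0.2, 0.7, -0.7]
grip_width: 0.0
```

```bash
python3 - <<'E'
from h import *
st=status.get_state(); f=viewer.grab_frame("wrist")
cv2.imwrite("pics/w25.png",f["frame"][:,:,::-1])
for t in ("lever_pin","lever_pivot","index","mark"):
    for px,c in spots("wrist",[t],1)[t]: print(t,px.round(1),round(c,2),atz(f,px,.11 if "lev" in t else .042,st).round(4))
print(st["clock"],st["tool_pos"],st["ft_force"])
for z in (.11,): print([proj(f,[*(PIV+.07*(-np.cos(a)*SX+np.sin(a)*SY)),z],st).round(1) for a in (1.1,1.2,1.3)])
print(goto([.7060,.0055,.2],[-.9916,-.1296]))
E
```

```text
lever_pin [280.9  94.6] 0.66 [0.5128 0.1931 0.11  ]
lever_pivot [345.6  92.3] 0.86 [0.5403 0.1316 0.11  ]
mark [467.5  71. ] 0.65 [ 0.6279 -0.0073  0.042 ]
36.55 [0.42013068 0.15466884 0.29151558] [ 0.20023055  0.69566656 -0.67879231]
[array([282.8, 110.1]), array([281.7, 103.1]), array([281.3,  96. ])]
(array([208.6, 246.2,  82.8]), array([-4.000e-03,  1.000e-03, -2.884e+00]))
```

View pics/w25.png

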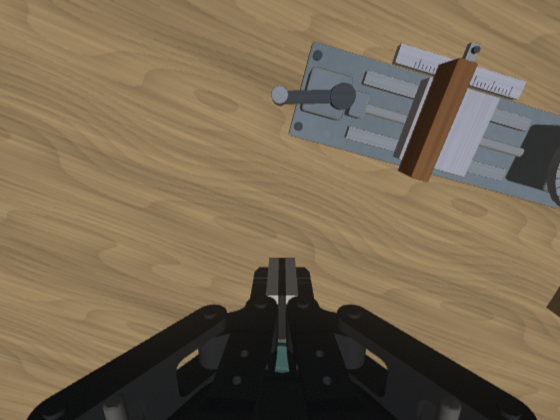

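The lever is at its stop: the pin is at (281,95), against (281,96) predicted for 1.3 rad. One last check of the pointer from above.

```bash
python3 - <<'E'
from h import *
print(goto([.5417,-.0145,.15],SX))
E
```

```text
(array([ 49. , 202.6, 133.2]), array([0.001, 0.003, 0.257]))
```

Call:
apply_moves(steps=[{"slide":[12,50,10],"twist":[0,0,0.1],"claw":0},{"slide":[24,100,30],"twist":[0,0,0.2],"claw":0},{"slide":[36,150,60],"twist":[0,0,0.257],"claw":0},{"slide":[49,202,95],"twist":[0,0,0.257],"claw":0},{"slide":[49,202,133],"twist":[0,0,0.257],"claw":0},{"slide":[49,202,133],"twist":[0,0,0.257],"claw":0}])

```text
clock: 37.4
tool_pos: [0.5401, -0.0157, 0.1434]
eef_rot: [3.135, 0.201, -0.017]
ft_force: [-0.2, 0.3, -0.3]
grip_width: -0.0002
```

```bash
python3 - <<'E'
from h import *
st=status.get_state(); f=viewer.grab_frame("wrist")
im=f["frame"][:,:,::-1]; cv2.imwrite("pics/w26.png",im)
p=proj(f,[.626,-.0035,.042],st); print(p,st["clock"],st["ft_force"],st["tool_pos"])
c,r=int(p[0]),int(p[1]); r0=max(r-30,0)
cv2.imwrite("pics/w26z.png",cv2.resize(im[r0:r0+60,c-35:c+35],(700,600),interpolation=cv2.INTER_NEAREST))
E
```

```text
[280.62487766 103.77256036] 37.4 [-0.16925321  0.2551617  -0.2827178 ] [ 0.54011685 -0.01572202  0.14335098]
```

View pics/w26z.png

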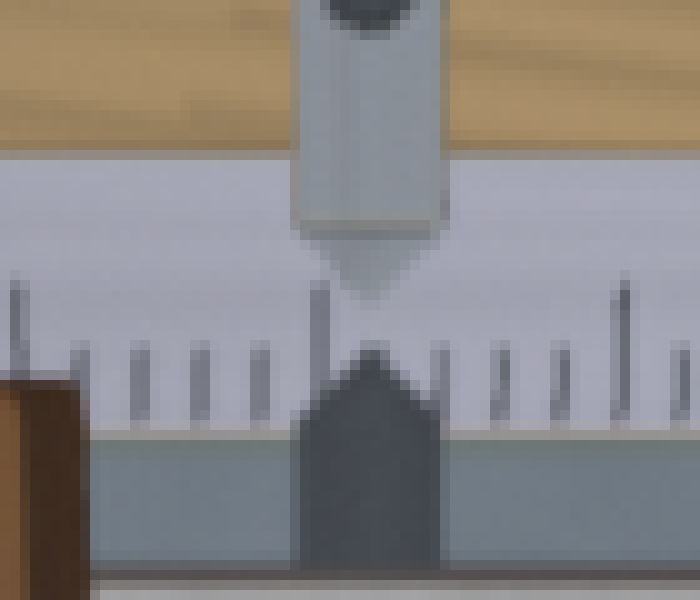

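In this view the marker tip is at x≈370 and the pointer tip at x≈372, at 10x zoom, so they are level within 0.2–0.3 mm. The arm is touching nothing, so I'm handing the job in.

```bash
python3 -c "
from cell import job
print(job.finish_job())"
```

```text
the job is handed in; nothing more can be done
None
```

The job is done and handed in at about 37.5 s: the pointer is level with the marker and the lock lever is nipped up at its stop.

- **Winding:** I wound the handwheel by its knob (50 N grip) until the pointer was about 6 mm, half a turn, past the marker. I then wound back in three bites, each moving backward only, and stopped at the marker.
- **Lever:** I pushed the lever round to its stop with the jaws shut and nipped it up at 15.9 N, about 17 N counting the vertical part.
- **Last checks:** After locking, the wrist view showed the pointer and marker tips level to within about 0.2–0.3 mm. The lever read about 1.3 rad and the tool force was near zero.

**What went wrong or disagreed:**
- **Missed grips:** The fingertips really end about 14 mm above the reported TCP, not 22 mm below it. One regrasp slipped off the tapered knob and the first lever pass went over the pin. The knob, pointer and lever had not moved in the pictures taken after each, and I redid both lower down.
- **Pointer and marker readings:** The detection networks' points differed by up to about 3 mm from my own readings of the tips, for both pointer and marker. I relied on the pixel edges in the close-up pictures.
- **Bystanders:** I did not check the can, offcut and jar with a final picture. No planned path came near them.

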